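# Move the wet paint roller to the folding hook over the drip tray

### The job

The paint roller is still wet and should drip over the tray: first swing the folded hook above the tray all the way down to its stop, then move the roller onto it, hung by the eye of its handle, and let go. Then fold the emptied hook back up flat against the board. The hinges are stiff and the hooks are only clamped in their strips, so do not shove them along the strips or force them past their stops; lower the roller onto the hook gently, keep its wet sleeve from touching anything, and leave the other things on the bench and board where they are.

Things in the scene. Friction and masses are not known exactly. Their poses are not given: they have to be found in the camera images.
- board: Upright plywood board, 420 mm long, 300 mm high, 18 mm thick, the front of a bench-top unit 148 mm deep; fixed. Origin: foot of the board's front face, halfway along; x points into the board, y along it, z up. It carries the two strips with their hooks, about 105 mm to either side of its middle, and a short fixed pin in the middle for the slick.
- strip_spare: Slotted aluminium strip, 100 mm long, 36 high, 4 thick, near the top of the board; carries the empty hook, above the tray. Origin: on the board's face, halfway along, at the height of the hinge axis (240 mm over the bench); x into the board, y along the strip, z up. The hook is clamped up to 20 mm to either side of the origin along y: where exactly is not measured and must be felt or seen.
- strip_full: Same strip with the same frame, at the other end of the board: it carries the hook with the roller, clamped up to 20 mm to either side of the origin (not measured; the eye has 6 mm of play on the arm to each side).
- hook_spare (a joint): Angle of the empty hook's arm: 0 = folded straight up along the board, 1.571 = straight out, level; a stop at each end. Starts at 0 to 0.15. Hinge axis parallel to the strip's y, 22 mm out from the board's face. Arm: steel bar 8 x 8 mm, end 85 mm from the axis; its last 6 mm form a nose 6 mm proud of the bar (upward when out, to the board when folded). Knuckle 14 mm in diameter, 18 wide.
- hook_full (a joint): Same hook, carrying the roller, at 1.571 at the start. Both hinges are stiff: turning takes about 0.2 N m (3 N near the arm's end) and the arm stays where it is left. An arm pinched by fingers that keep their direction lags some 0.1 to 0.2 rad behind them (the pads slip on it), so it reaches its stop only when carried on until the force rises.
- clip_spare (a joint): The clip, 34 mm wide, that holds the empty hook in its strip's slot. Value: metres slid along the strip (+ along its y) since the start, so 0 at the start wherever it sits. It is held by friction and slips when pushed sideways with about 7 N. It must not be shoved along (4 mm is too much).
- clip_full (a joint): The same for the clip of the hook that carries the roller.
- roller: Paint roller, 140 to 190 g, on the full hook, 50 to 64 mm out from the hinge. Origin: inside top of the eye, which rests on the arm (4 mm above the hinge axis); z up the handle, x through the eye, y along the sleeve. Eye hole 20 wide (y) x 22 high (z 0 to -22) x 16 deep, 6 mm bar above. Black handle and eye 30 wide (y), 18 thick (x), down to z -108; a 6 mm wire below reaches y +65.
- sleeve: The roller's wet black foam sleeve, 30 mm in diameter, 100 mm long, part of the roller; origin in its middle, 165 mm below the roller's origin; y along its axis. It must touch nothing.
- tray: Drip tray of sheet steel, 110 x 150 x 22 mm, fixed, standing under the spare hook. Origin: centre of its underside.
- slick: Bystander: flat steel clay slick, 50 x 135 x 2 mm, hanging flat on the pin in the middle of the board, about 10 mm in front of it. Origin: top of its hole.
- tin: Bystander: open paint tin, 95 mm in diameter, 105 mm high, with a stir stick that stands out to 175 mm above the bench. Origin: centre of its underside.
- tape: Bystander: roll of tape lying flat, 100 mm in diameter, 25 mm high. Origin: centre of its underside.
- rake: Bystander: wire-loop clay rake, 185 mm long, lying flat. Origin: under the middle of its wooden handle, x towards the loop.
- billet: Bystander: cylinder of brown clay, 60 mm in diameter, 130 mm long, lying on its side along its y axis. Origin: centre of its underside.
- sander: Bystander: cork sanding block, 65 x 120 x 28 mm. Origin: centre of its underside.
There are look-alikes about, which are no part of the job. What is meant by the roller is not blue or green, and is the smaller of those in its own colour.

How it is judged:
By the outcome, as a careful person would: the job done as asked, in the order asked, and still so for the second after the job is handed in, with the robot touching nothing.
It also fails if it takes over 72 s, if anything falls off the work surface, if the arm or the gripper's body presses on something with over 40 N, if the wrist force passes 120 N, or if a joint passes its speed limit or range.

### The arm

A 7-joint arm with a two-finger parallel gripper is mounted at the origin on the work surface. World frame = base frame: x ahead of the robot, y to its left, z up, the work surface at z = 0. Lengths are in m, angles in rad, forces in N, time in s.
With the tool pointing down it reaches from about 0.425 to 0.875 m from the base axis. Payload 4.7 kg.
Tool frame: the origin (TCP) lies at the very end of the fingers, on their centre line; the grasp point (between the pads) lies 19 mm behind it; z points along the fingers, y is the direction in which the jaws open and shut (so a half turn about z gives the same grasp; the last joint's range is limited). The gripper opens to 85 mm and grips with 20 to 120 N. Pads are 22 mm wide; open, the fingers measure 114 mm over their backs; the gripper's body (76 mm by 85 mm) begins 54 mm behind the grasp point. The pads swing forward as they close: fully open they stand 13 mm farther back than shut.
Start: joints at [-1.309, 0.321, -0.07, 1.45, 0.023, 1.371, -0.057], TCP at [0.159, 0.63, 0.231] pointing down, gripper open.
Joint ranges: [-2.86, 2.86], [-0.3, 2.09], [-1.38, 1.24], [0.06, 2.45], [-1.56, 4.7], [0.09, 2.05], [-2.69, 2.69]. Speed limits (rad/s): [2.57, 2.57, 3.14, 3.14, 3.14, 3.14, 3.14].

### API

Orientations are given as a unit quaternion [w, x, y, z].
In Python, from bench import arm, capture, camera_params gives the robot as it stands.
- The arm moves only by the tool carry_out, never from a script. Its argument "steps" is a list that holds one entry, the list of rows, each a list of 7 numbers: the shift along the tool's x, y, z in units of 0.2 m (1.0 is 0.2 m), then the turn, a rotation vector about the tool's x, y, z in units of 45 degrees (1.0 is 45 degrees), then the opening, from -1 (shut) to 1 (fully open). A call has 1 to 12 rows; each row is the pose to reach, as a shift and turn from the pose commanded when the call began, along the tool's axes at that moment; what a row does not reach only later rows make up. A row lasts 1/12 s, in which the tool goes at most 41.7 mm and 7.16 degrees, less where a joint would pass 70% of its speed; a pose out of reach is approached as far as the arm can. A call with a number of a shift or a turn outside -1 to 1 is refused whole. A call with a gripper value outside its range is refused whole. The fingers move at their own pace and stop on an object; "squeeze" is the grip in N (left out, the last holds). Time passes only in rows, so rows that repeat a pose let the fingers close. It gives the time, the measured TCP pose, the force and the opening at its end, in the units of the state.
- arm.state(): the state, without advancing time (a new reading comes with each control period).
- capture(name): name is "side" or "top" or "wrist"; returns the picture (400x640x3 uint8, red, green, blue); there is no depth.
- camera_params(name): a dict with "K" (3x3 intrinsics, pixels), "extrinsics" (4x4, takes a point from camera to world coordinates). Camera axes: x right, y up, looking along -z (the intrinsics and any distortion apply to the point x, -y, -z); pixel columns grow to the right and rows downward; lengths in m; the calibration is good to about 2 mm. A picture is of the moment at which its call begins: read the wrist's pose just before it. camera_params takes no time and is no camera call; for the wrist camera it gives the pose at the moment of the call.
- arm.hand_in(): hands the job in, once; it reports no verdict.
The state is a dict: "t": time; "qpos": joint angles; "qd": joint speeds; "tau": joint torques, N m; "eef_pos": TCP position; "eef_rot": TCP orientation; "ft_force": force on the tool from outside, world axes, zero at the start; "wrist_torque": the same for the moment, N m; "finger_gap": finger opening in m.
Only numpy, scipy, OpenCV 4.12 (cv2) and the standard library are available. Lean on these libraries where they do the work, as an engineer would, in place of code of your own. Each camera call takes 0.05 s, during which the arm holds its last target.

## Working session

There is one attempt and no reset: what is moved stays moved. The work goes in short steps, Python scripts to look and compute and a tool call to move; the robot and the scene stay as the last step left them, time stands still between calls to the robot, and variables do not carry over. Pictures are saved under pics/ and viewed, and the job is handed in when it is done.

Besides the shell and the picture viewer there is one more tool, called after ">>>" by a JSON object that holds its "api" and its "payload". carry_out: Moves the arm, as the interface text tells. Its arguments: {"type":"object","properties":{"steps":{"type":"array","items":{"type":"array","items":{"type":"array","items":{"type":"number"}}}},"squeeze":{"type":"number"}},"required":["steps"]}

```bash
ls -la; mkdir -p pics
python3 - <<'E'
from bench import arm,capture,camera_params
import cv2,numpy as np
print(arm.state())
for n in ["side","top","wrist"]:
    p=camera_params(n);print(n,p)
    cv2.imwrite(f"pics/{n}0.png",capture(n)[:,:,::-1])
E
```

```text
total 12
drwxr-xr-x  3 agent agent 4096 Dec  6 18:52 .
drwxr-xr-x 23 root  root  4096 Dec  6 18:52 ..
drwxr-xr-x  2 agent agent 4096 Dec  6 18:52 pics
{'t': 0.0, 'qpos': array([-1.30888039,  0.32182163, -0.07008069,  1.45170919,  0.02260306,
        1.37078389, -0.05687853]), 'qd': array([ 1.00861140e-04,  8.07847181e-04,  7.98072689e-06, -6.33619904e-04,
       -2.10515780e-04,  1.23231983e-04,  2.63489913e-04]), 'tau': array([-1.67470876e-04, -4.93582821e+01, -3.82537544e-01, -3.14333940e+01,
        1.27479283e-02,  1.13554523e-02, -5.02524369e-07]), 'eef_pos': array([0.15935345, 0.62959749, 0.23020719]), 'eef_rot': array([-6.78811319e-05,  1.23566497e-01,  9.92335823e-01, -9.65173283e-04]), 'ft_force': array([ 0.46365239,  0.04953357, -0.58566862]), 'wrist_torque': array([-0.06778821, -0.00844667, -0.02203625]), 'finger_gap': 0.08561529603541317}
side {'K': array([[411.9495338 ,   0.        , 317.49518565],
       [  0.        , 411.9495338 , 203.75316574],
       [  0.        ,   0.        ,   1.        ]]), 'extrinsics': array([[ 0.82114853,  0.44129619, -0.36190161,  0.1113771
[... 436 characters left out ...]
3.11417196e-01],
       [-9.99964205e-01,  1.96670370e-03,  8.22926787e-03,
         2.17220348e-02],
       [ 8.45121114e-03,  1.85358119e-01,  9.82634695e-01,
         1.09852718e+00],
       [ 0.00000000e+00,  0.00000000e+00,  0.00000000e+00,
         1.00000000e+00]])}
wrist {'K': array([[316.3036063 ,   0.        , 324.68102135],
       [  0.        , 316.3036063 , 197.48274118],
       [  0.        ,   0.        ,   1.        ]]), 'extrinsics': array([[ 0.24450715, -0.91981812, -0.30684014,  0.08018999],
       [ 0.96964627,  0.23144081,  0.07887493,  0.64997344],
       [-0.00153525, -0.31681189,  0.94848715,  0.37308661],
       [ 0.        ,  0.        ,  0.        ,  1.        ]])}
```

View pics/side0.png

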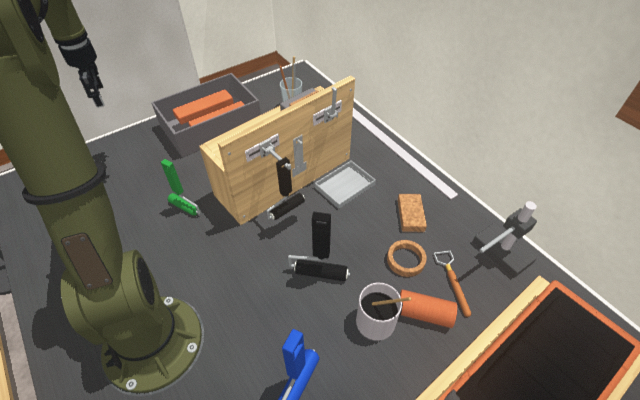

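View pics/top0.png

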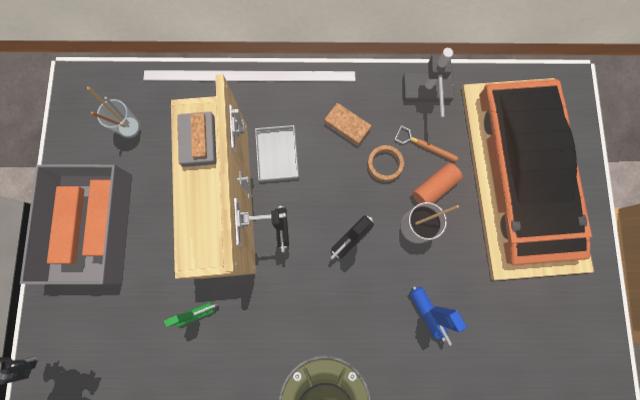

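View pics/wrist0.png

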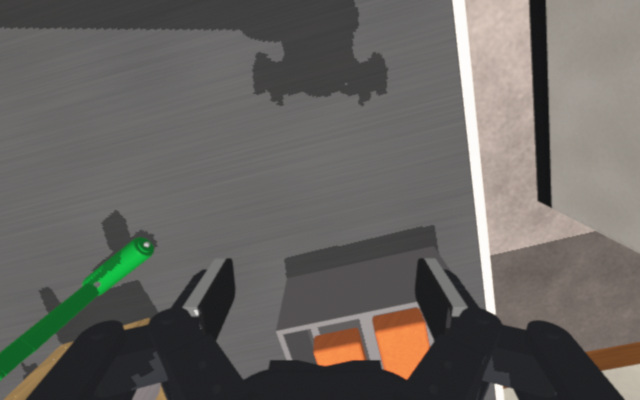

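The side and top views show the board (front facing world −y), with the roller hanging on the near hook (side ≈ (285,165)) and the empty hook at the far end (≈ (333,95)). I'll zoom in next.

```bash
cat > h.py <<'E'
import numpy as np,cv2
from bench import arm,capture,camera_params
from scipy.spatial.transform import Rotation as R
F=np.diag([1,-1,-1.])
def ray(n,uv,P=None):
    P=P or camera_params(n);E=P["extrinsics"]
    d=F@np.linalg.inv(P["K"])@np.array([uv[0],uv[1],1.]);d=E[:3,:3]@d
    return E[:3,3],d/np.linalg.norm(d)
def proj(n,X,P=None):
    P=P or camera_params(n);E=P["extrinsics"]
    c=(np.atleast_2d(X)-E[:3,3])@E[:3,:3]@F;p=c@P["K"].T
    return p[:,:2]/p[:,2:]
def tri(obs):
    A=np.zeros((3,3));b=np.zeros(3)
    for o,d in obs:
        M=np.eye(3)-np.outer(d,d);A+=M;b+=M@o
    X=np.linalg.solve(A,b);r=[np.linalg.norm((np.eye(3)-np.outer(d,d))@(X-o)) for o,d in obs]
    return X,r
def crop(src,box,k,out):
    im=cv2.imread(src);x0,y0,x1,y1=box
    cv2.imwrite(out,cv2.resize(im[y0:y1,x0:x1],None,fx=k,fy=k,interpolation=cv2.INTER_CUBIC))
E
python3 -c "
from h import *
crop('pics/side0.png',(195,70,385,230),4,'pics/s0c.png')
crop('pics/top0.png',(165,65,310,285),2.7,'pics/t0c.png')"
```

```text
(no output)
```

View pics/s0c.png

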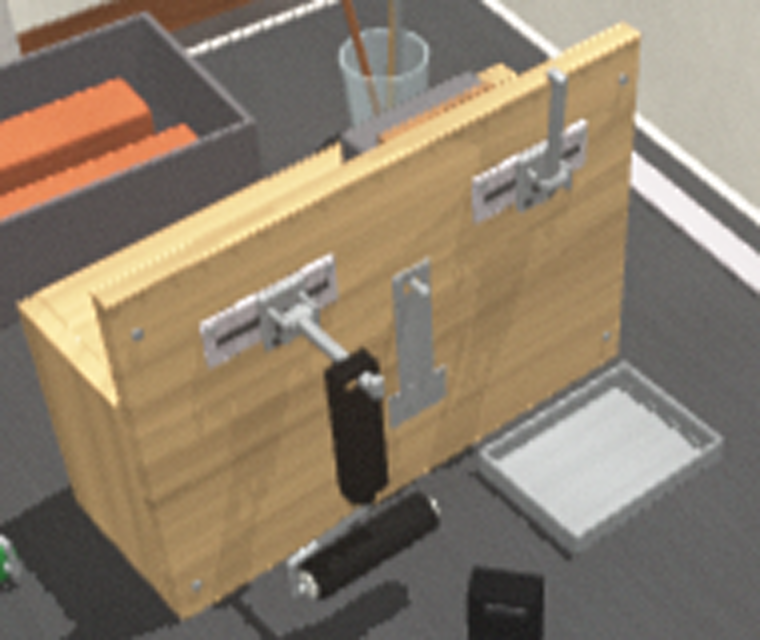

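View pics/t0c.png

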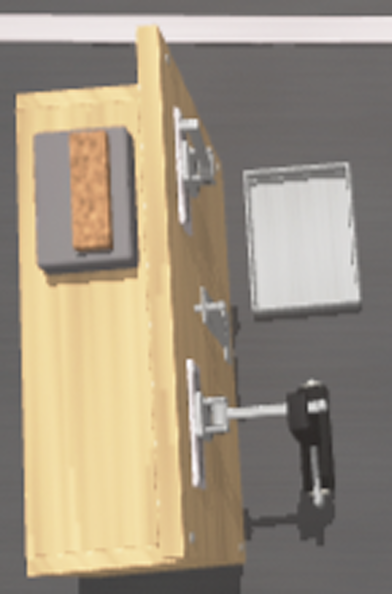

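Run:
```python
from h import *
from scipy.optimize import least_squares
s=lambda a,b:(a/4+195-.4,b/4+70-.4)
t=lambda a,b:(a/2.7+165-.3,b/2.7+65-.3)
Ps,Pt=camera_params("side"),camera_params("top")
B={'nt':(0,.21,.3),'nb':(0,.21,0),'ft':(0,-.21,.3),'fb':(0,-.21,0)}
obs=[('side','nt',s(97,297)),('side','nb',s(183,617)),('side','ft',s(640,38)),('side','fb',s(617,357)),
('top','nt',t(187,557)),('top','nb',t(242,565)),('top','ft',t(157,28))]
def b2w(p,X):
    c,d=np.cos(p[2]),np.sin(p[2]) # x axis of board = (sin?,..)
    ax=np.array([c,d,0]);ay=np.array([-d,c,0])
    X=np.atleast_2d(X);return np.array([p[0],p[1],0])+X[:,:1]*ax+X[:,1:2]*ay+X[:,2:]*[0,0,1]
def f(p):
    return np.concatenate([(proj(n,b2w(p,B[k]),Ps if n=='side' else Pt)[0]-uv) for n,k,uv in obs])
r=least_squares(f,[.6,.2,1.57]);print(r.x,r.fun.reshape(-1,2).round(1))
np.save('board.npy',r.x)
p=r.x
for n in ['side','top']:
    im=cv2.imread(f'pics/{n}0.png');k=4 if n=='side' else 3
    box=(195,70,385,230) if n=='side' else (165,65,310,260)
    im=cv2.resize(im[box[1]:box[3],box[0]:box[2]],None,fx=k,fy=k,interpolation=cv2.INTER_CUBIC)
    def L(A,Bp,col):
        q=proj(n,b2w(p,[A,Bp]),Ps if n=='side' else Pt);q=((q-box[:2]+.5)*k).astype(int)
        cv2.line(im,tuple(map(int,q[0])),tuple(map(int,q[1])),col,1)
    def rect(x,y0,y1,z0,z1,c):
        for a,b in [((x,y0,z0),(x,y1,z0)),((x,y1,z0),(x,y1,z1)),((x,y1,z1),(x,y0,z1)),((x,y0,z1),(x,y0,z0))]:L(a,b,c)
    rect(0,-.21,.21,0,.3,(0,0,255));
    for yc in(-.105,.105):
        rect(-.004,yc-.05,yc+.05,.222,.258,(255,0,0))
        L((-.022,yc-.03,.24),(-.022,yc+.03,.24),(0,255,0))
        L((-.022,yc-.0,.24),(-.107,yc,.24),(0,255,0))
        L((-.022,yc-.0,.24),(-.022,yc,.325),(0,255,0))
    cv2.imwrite(f'pics/{n}_ov.png',im)
```

```text
[0.53517116 0.2040634  1.65537611] [[ 0.5  2.5]
 [-1.2  1.1]
 [-0.4 -0.7]
 [-0.6 -0.1]
 [-1.9  0.1]
 [ 0.7 -0.8]
 [ 0.6 -1.6]]
```

View pics/side_ov.png

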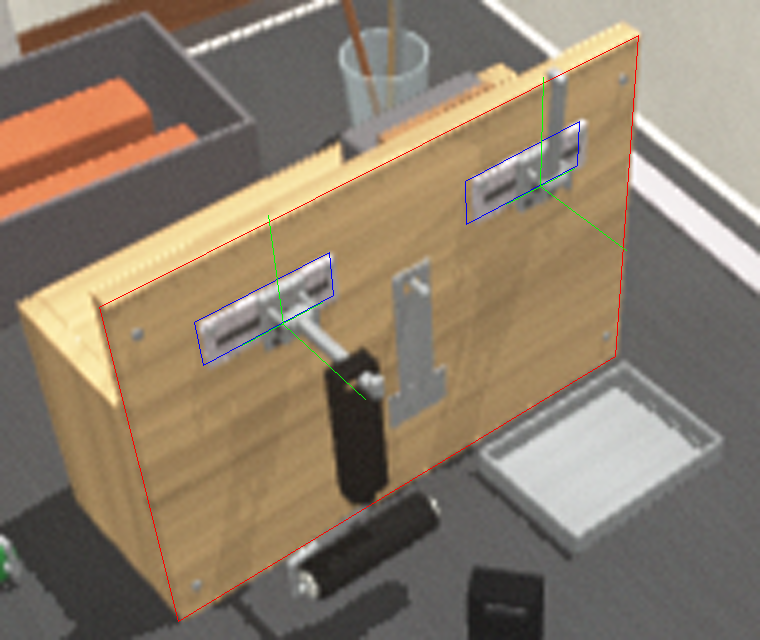

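View pics/top_ov.png

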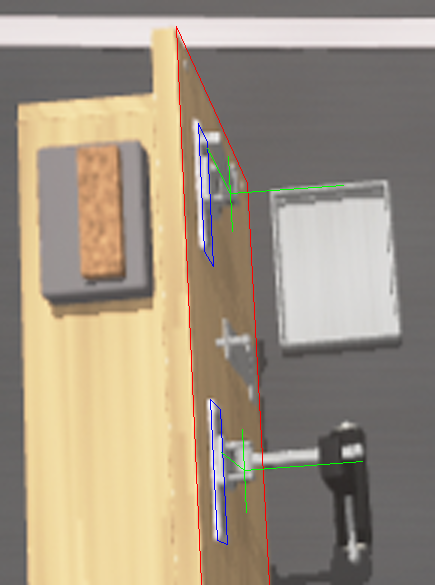

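The overlay matches the board to within about 1 px: origin near (0.535, 0.204), facing −y with a yaw of about 0.085 rad. Next I'll carry the wrist above the spare hook for a close look.

```bash
cat >> h.py <<'E'
p0=np.load('board.npy')
def Rt(ang): # tool down, tool x at world angle ang
    c,s=np.cos(ang),np.sin(ang)
    return np.array([[c,s,0],[s,-c,0],[0,0,-1.]])
def quat(s): q=s['eef_rot'];return R.from_quat([q[1],q[2],q[3],q[0]]).as_matrix()
def rel(pos,rot=None):
    s=arm.state();M=quat(s)
    d=M.T@(np.array(pos)-s['eef_pos'])/.2
    rv=np.zeros(3) if rot is None else R.from_matrix(M.T@rot).as_rotvec()/(np.pi/4)
    return d.round(4),rv.round(4)
E
python3 -c "
from h import *
print(rel([.159,.63,.43]),rel([.65,.17,.42],Rt(np.deg2rad(94.85))))"
```

```text
(array([ 1.900e-03, -7.000e-04, -9.976e-01]), array([0., 0., 0.])) (array([-2.9421, -1.6285, -0.9451]), array([-1.6000e-03,  1.2000e-03,  1.5768e+00]))
```

>>> {"api": "carry_out", "payload": {"steps": [[[0, 0, -0.2, 0, 0, 0, 1], [0, 0, -0.4, 0, 0, 0, 1], [0, 0, -0.6, 0, 0, 0, 1], [0, 0, -0.8, 0, 0, 0.1, 1], [-0.1, -0.05, -0.92, 0, 0, 0.2, 1], [-0.28, -0.14, -0.95, 0, 0, 0.3, 1], [-0.46, -0.23, -0.95, 0, 0, 0.4, 1], [-0.64, -0.33, -0.95, 0, 0, 0.5, 1], [-0.82, -0.43, -0.95, 0, 0, 0.6, 1], [-1, -0.53, -0.95, 0, 0, 0.7, 1]]]}}

```text
t: 0.98
eef_pos: [0.3285, 0.4767, 0.4212]
eef_rot: [-0.0, 0.39, 0.921, -0.0]
ft_force: [0.8, 0.6, 0.7]
finger_gap: 0.0856
```

```bash
python3 -c "
from h import *
print(arm.state()['qpos'],arm.state()['t']);print(rel([.65,.17,.42],Rt(np.deg2rad(94.85))))"
```

```text
[-1.11041935  0.14777739  0.11388429  1.28962107 -0.01695031  1.70524003
 -0.23044474] 0.9833
(array([-2.22  ,  0.0876,  0.0057]), array([-2.000e-04,  0.000e+00,  8.721e-01]))
```

>>> {"api": "carry_out", "payload": {"steps": [[[-0.18, 0, 0, 0, 0, 0.12, 1], [-0.36, 0.0, 0, 0, 0, 0.24, 1], [-0.54, 0.0, 0, 0, 0, 0.36, 1], [-0.72, 0.02, 0, 0, 0, 0.44, 1], [-0.9, 0.04, 0, 0, 0, 0.44, 1], [-1, 0.04, 0, 0, 0, 0.44, 1]]]}}

```text
t: 1.48
eef_pos: [0.4762, 0.3366, 0.421]
eef_rot: [0.001, 0.543, 0.839, -0.0]
ft_force: [-0.7, 0.6, 0.1]
finger_gap: 0.0858
```

```bash
python3 -c "
from h import *
print(arm.state()['qpos'],arm.state()['t']);print(rel([.65,.17,.42],Rt(np.deg2rad(94.85))))"
```

```text
[-0.90435077  0.15718692  0.28680045  1.28505456 -0.04225958  1.70559638
 -0.20483772] 1.4833
(array([-1.1157,  0.4521,  0.0079]), array([0.0011, 0.0029, 0.4292]))
```

>>> {"api": "carry_out", "payload": {"steps": [[[-0.18, 0.08, 0, 0, 0, 0.1, 1], [-0.36, 0.16, 0, 0, 0, 0.2, 1], [-0.54, 0.24, 0, 0, 0, 0.3, 1], [-0.72, 0.32, 0, 0, 0, 0.38, 1], [-0.9, 0.4, 0, 0, 0, 0.43, 1], [-1, 0.45, 0, 0, 0, 0.43, 1], [-1, 0.45, 0, 0, 0, 0.43, 1]]]}}

```text
t: 2.07
eef_pos: [0.6409, 0.1897, 0.4194]
eef_rot: [0.002, 0.678, 0.735, -0.002]
ft_force: [0.2, -0.3, -0.9]
finger_gap: 0.0852
```

```bash
python3 -c "
from h import *
print(arm.state()['qpos'],arm.state()['t']);print(rel([.65,.17,.42],Rt(np.deg2rad(94.85))))
np.savez('w1.npz',**camera_params('wrist'));cv2.imwrite('pics/w1.png',capture('wrist')[:,:,::-1])
"
```

```text
[-0.62504999  0.3732352   0.45226397  1.04836541 -0.15774881  1.75364832
 -0.14856765] 2.0667
(array([-0.1018,  0.0374, -0.0024]), array([-0.0009,  0.0064, -0.0055]))
```

View pics/w1.png

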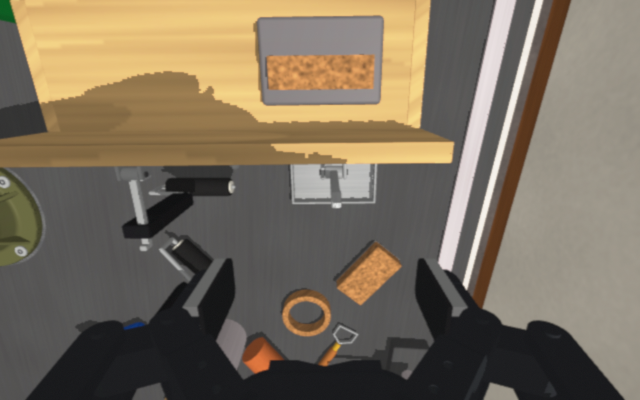

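The wrist view shows the spare hook at about (335,190), tip near (336,206). The full hook with the roller is at about (140,215), nose near (146,247). I'll zoom in.

```bash
python3 -c "
from h import *
crop('pics/w1.png',(275,150,395,220),6.6,'pics/w1a.png')
crop('pics/w1.png',(95,150,255,290),4.2,'pics/w1b.png')"
```

```text
(no output)
```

View pics/w1a.png

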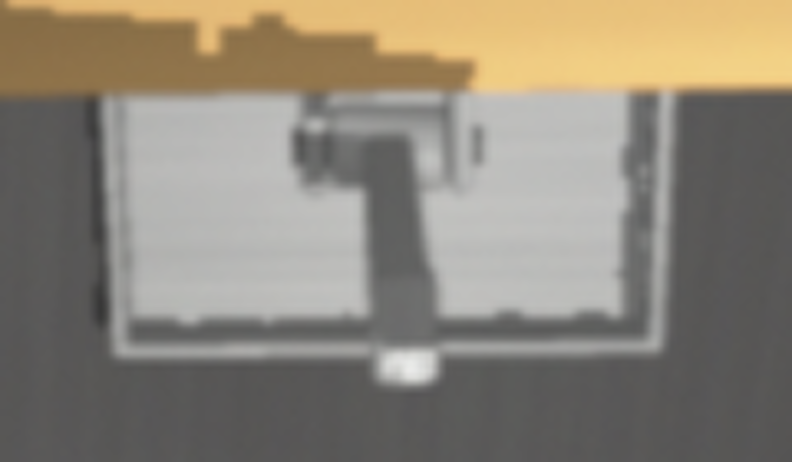

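View pics/w1b.png

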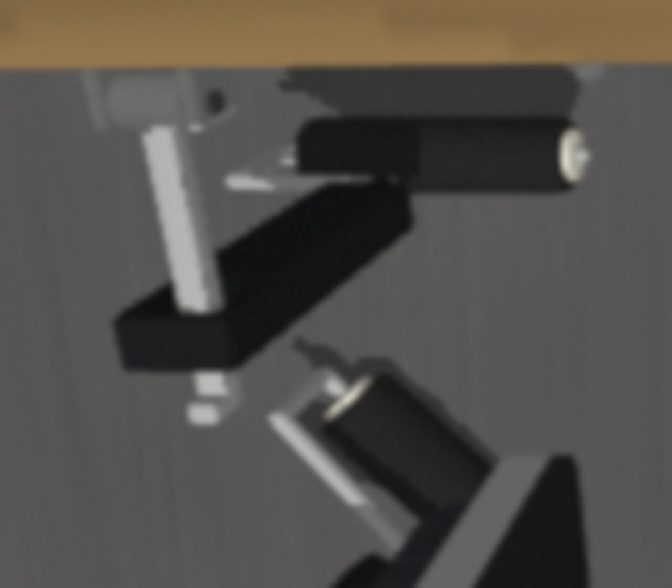

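>>> {"api": "carry_out", "payload": {"steps": [[[-0.2, -0.05, 0, 0, 0, 0, 1], [-0.4, -0.1, 0, 0, 0, 0, 1], [-0.6, -0.15, 0, 0, 0, 0, 1], [-0.7, -0.2, 0, 0, 0, 0, 1], [-0.7, -0.2, 0, 0, 0, 0, 1], [-0.7, -0.2, 0, 0, 0, 0, 1]]]}}

```text
t: 2.62
eef_pos: [0.6095, 0.0528, 0.4223]
eef_rot: [-0.0, 0.675, 0.738, 0.001]
ft_force: [-0.0, 1.2, -0.6]
finger_gap: 0.0854
```

```bash
python3 -c "
from h import *
print(arm.state()['qpos'],arm.state()['t'])
np.savez('w2.npz',**camera_params('wrist'));cv2.imwrite('pics/w2.png',capture('wrist')[:,:,::-1])
"
```

```text
[-0.51921162  0.23413221  0.50307964  1.21425406 -0.1152988   1.71918029
  0.04399838] 2.6167
```

View pics/w2.png

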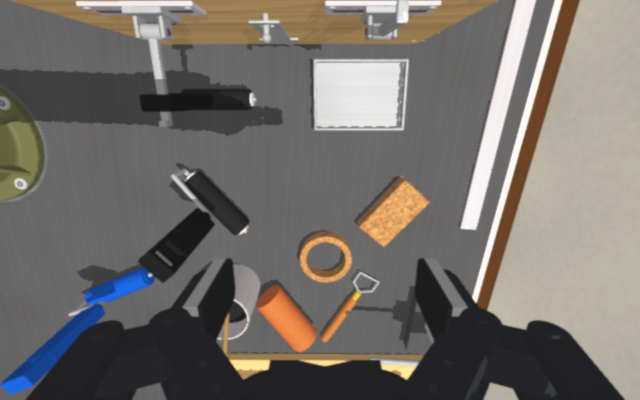

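The second wrist view shows both strips from the front: the full one at ≈(142,7) and the spare one at ≈(384,8). The arm end of the spare hook is at (402,10) and the nose of the full hook is at (166,122).

```bash
python3 -c "
from h import *
crop('pics/w2.png',(320,0,450,60),6,'pics/w2a.png')
crop('pics/w2.png',(70,0,270,135),4,'pics/w2b.png')"
```

```text
(no output)
```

View pics/w2a.png

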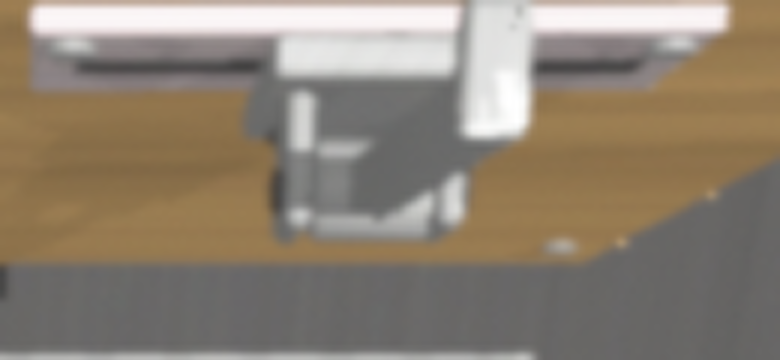

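View pics/w2b.png

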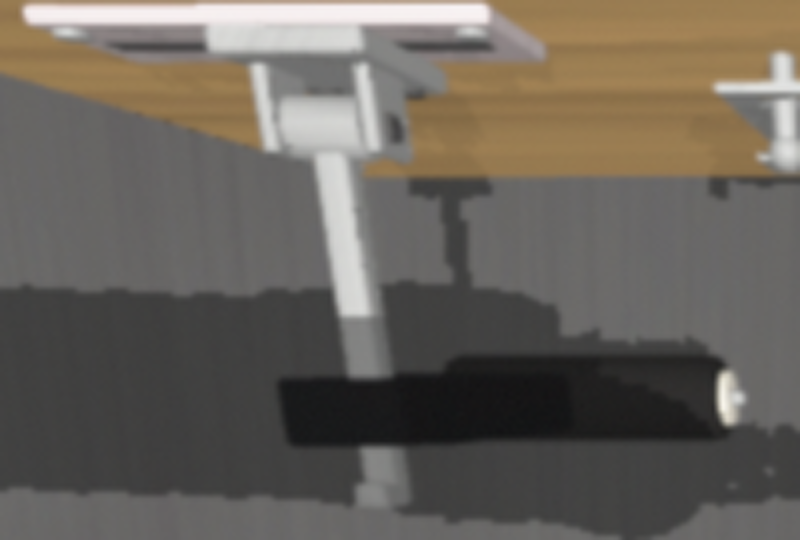

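```bash
cat > fit.py <<'E'
from h import *
from scipy.optimize import least_squares
W1=dict(np.load('w1.npz'));W2=dict(np.load('w2.npz'))
Ps,Pt=camera_params("side"),camera_params("top")
C=lambda P,ox,oy,k:(lambda a,b:(P,((a+.5)/k-.5+ox,(b+.5)/k-.5+oy)))
s=C(Ps,195,70,4);t=C(Pt,165,65,2.7);a1=C(W1,275,150,6.6);b1=C(W1,95,150,4.2);a2=C(W2,320,0,6);b2=C(W2,70,0,4)
X,r=tri([ray('',o[1],o[0]) for o in (a1(406,385),a2(495,137))]);print('spare tip front edge',X,r)
X,r=tri([ray('',o[1],o[0]) for o in (b1(203,415),b2(373,497))]);print('full nose end top ',X,r)
def b2w(p,X):
    c,d=np.cos(p[2]),np.sin(p[2]);ax=np.array([c,d,0]);ay=np.array([-d,c,0])
    return np.array([p[0],p[1],0])+X[0]*ax+X[1]*ay+X[2]*np.array([0,0,1])
# params: bx,by,yaw, s_spare, s_full, th, yst1, yst2
obs=[]
def add(o,f): obs.append((o,f))
K=lambda *x:(lambda p:x)
for o,x in [(s(97,297),(0,.21,.3)),(s(183,617),(0,.21,0)),(s(640,38),(0,-.21,.3)),(s(617,357),(0,-.21,0)),(t(242,565),(0,.21,0)),(t(157,28),(0,-.21,.3))]: add(o,K(*x))
e=.05
# strips (centre params 6 spare,7 full): top front corners
for o,i,sg in [(a2(31,34),6,1),(a2(728,33),6,-1),(b2(25,24),7,1),(b2(490,22),7,-1)]:
    add(o,lambda p,i=i,sg=sg:(-.004,p[i]+sg*e,.258))
for o,i,sg,z in [(s(203,325),7,1,.258),(s(206,365),7,1,.222),(s(334,255),7,-1,.258),(s(336,296),7,-1,.222),(s(472,181),6,1,.258),(s(475,222),6,1,.222),(s(585,122),6,-1,.258),(s(586,165),6,-1,.222)]:
    add(o,lambda p,i=i,sg=sg,z=z:(-.004,p[i]+sg*e,z))
tip=lambda p,r,n:(-.022-r*np.sin(p[5])-n*np.cos(p[5]), .24+r*np.cos(p[5])-n*np.sin(p[5]))
for o in (a1(406,385),a2(495,137)): add(o,lambda p:(tip(p,.085,.004)[0],p[3],tip(p,.085,.004)[1]))
add(s(557,73),lambda p:(tip(p,.085,-.003)[0],p[3],tip(p,.085,-.003)[1]))
for o in (b1(203,415),b2(373,497)): add(o,lambda p:(-.107,p[4],.247))
add(b2(339,153),lambda p:(-.033,p[4],.244)); add(b1(158,128),lambda p:(-.033,p[4],.244))
def f(p): return np.concatenate([proj('',b2w(p,g(p)),o[0])[0]-o[1] for o,g in obs])
r=least_squares(f,[.535,.204,1.655,-.105,.105,.05,-.105,.105],loss='soft_l1',f_scale=1.)
p=r.x;print(p.round(4));print(r.fun.shape);print(f(p).reshape(-1,2).round(1).tolist())
np.save('fit.npy',p)
for n,x in [('spare hinge',(-.022,p[3],.24)),('full hinge',(-.022,p[4],.24)),('spare tip',(tip(p,.085,0)[0],p[3],tip(p,.085,0)[1]))]: print(n,b2w(p,x).round(4))
E
python3 fit.py
```

```text
spare tip front edge [0.65034945 0.1834102  0.32460123] [np.float64(2.0755985435647535e-05), np.float64(2.075598543578518e-05)]
full nose end top  [0.4478241  0.09085101 0.24990959] [np.float64(6.929674117244473e-05), np.float64(6.929674117244833e-05)]
[ 0.5349  0.2036  1.6509 -0.1135  0.097   0.0404 -0.1105  0.1012]
(50,)
[[0.3, 2.4], [-1.5, 1.0], [-0.1, -0.5], [-0.4, 0.1], [0.5, -0.6], [1.3, -1.5], [-0.6, -0.6], [0.6, 0.9], [-1.3, -3.8], [0.6, -1.9], [-1.0, -1.3], [0.3, -0.6], [-0.2, -1.2], [0.4, -0.7], [-0.1, -0.6], [-0.7, -0.1], [0.2, -0.7], [-0.6, -0.7], [0.1, 0.1], [0.1, 0.0], [-0.8, 0.1], [0.7, 0.0], [0.4, 1.3], [-1.7, 4.9], [0.0, 3.7]]
spare hinge [0.6498 0.1908 0.24  ]
full hinge [0.44   0.1739 0.24  ]
spare tip [0.6501 0.1874 0.3249]
```

```bash
python3 -c "
from h import *
print(rel([.6503,.188,.36],Rt(1.651)),arm.state()['finger_gap'])"
```

```text
(array([0.6438, 0.2624, 0.3101]), array([ 0.0008, -0.0027,  0.015 ])) 0.08536623245642015
```

>>> {"api": "carry_out", "payload": {"steps": [[[0.12, 0.05, 0.0, 0, 0, 0, 0.6], [0.28, 0.12, 0.06, 0, 0, 0, 0.2], [0.42, 0.18, 0.14, 0, 0, 0.01, -0.1], [0.55, 0.23, 0.22, 0, 0, 0.015, -0.4], [0.644, 0.262, 0.31, 0, 0, 0.015, -0.45], [0.644, 0.262, 0.31, 0, 0, 0.015, -0.45], [0.644, 0.262, 0.31, 0, 0, 0.015, -0.45], [0.644, 0.262, 0.31, 0, 0, 0.015, -0.45]]]}}

```text
t: 3.33
eef_pos: [0.6507, 0.1871, 0.3594]
eef_rot: [0.0, 0.678, 0.735, -0.0]
ft_force: [0.1, -0.8, 1.0]
finger_gap: 0.0238
```

```bash
python3 -c "
from h import *
print(arm.state()['t'],rel([.6503,.188,.291],Rt(1.651)))
P=camera_params('wrist');np.savez('w3.npz',**P);cv2.imwrite('pics/w3.png',capture('wrist')[:,:,::-1])
s=arm.state();M=quat(s)
for d in ([0,0,0],[0,0,-.019]): print(proj('',s['eef_pos']+M@np.array(d),P))
crop('pics/w3.png',(220,130,440,290),3.6,'pics/w3c.png')
"
```

```text
3.3333 (array([ 0.0049, -0.0016,  0.3422]), array([-0.0002,  0.0006, -0.0002]))
[[325.56773155 263.62447905]]
[[325.62192639 285.31418665]]
```

View pics/w3c.png

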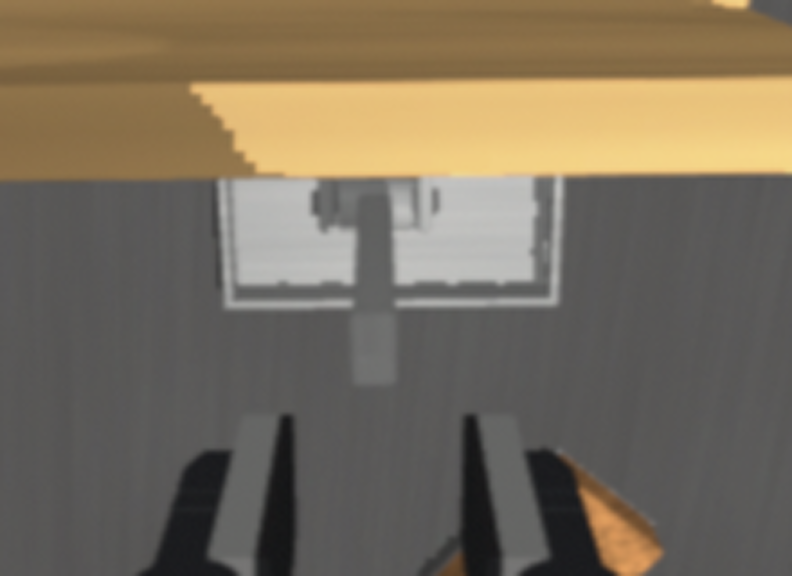

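Hook tip is centred at crop col 374 versus finger centre 378, so the hook is about 0.8 mm to −x. I'll correct that, descend and close gently.

>>> {"api": "carry_out", "payload": {"steps": [[[0.003, -0.004, 0.1, 0, 0, 0, -0.45], [0.003, -0.004, 0.2, 0, 0, 0, -0.45], [0.003, -0.004, 0.3, 0, 0, 0, -0.5], [0.003, -0.004, 0.34, 0, 0, 0, -0.6], [0.003, -0.004, 0.34, 0, 0, 0, -0.7], [0.003, -0.004, 0.34, 0, 0, 0, -0.75]]], "squeeze": 20}}

```text
t: 3.88
eef_pos: [0.6505, 0.186, 0.2927]
eef_rot: [0.0, 0.679, 0.734, 0.001]
ft_force: [-0.9, -0.1, 1.2]
finger_gap: 0.0103
```

```bash
python3 -c "
from h import *
print(arm.state()['t'],arm.state()['finger_gap'])
cv2.imwrite('pics/w4.png',capture('wrist')[:,:,::-1])
crop('pics/w4.png',(220,130,440,290),3.6,'pics/w4c.png')
"
```

```text
3.8833 0.010262630071506063
```

View pics/w4c.png

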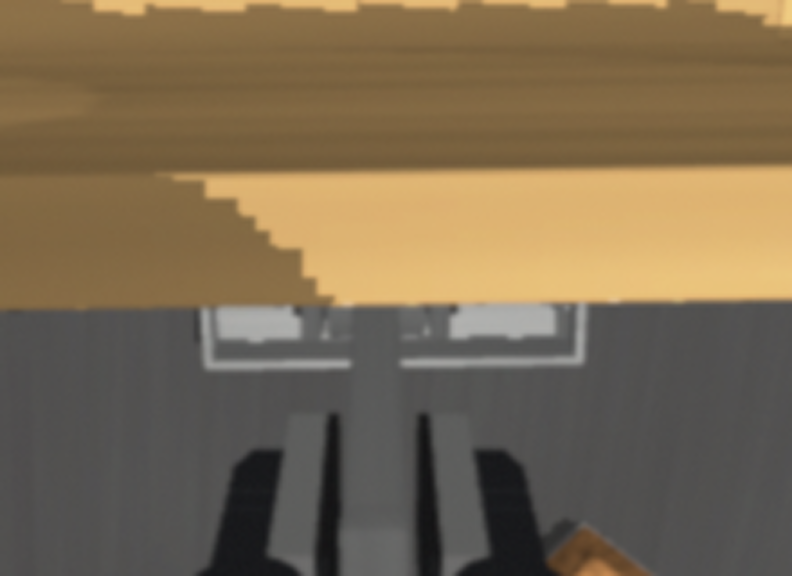

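>>> {"api": "carry_out", "payload": {"steps": [[[0, 0, 0, 0, 0, 0, -0.85], [0, 0, 0, 0, 0, 0, -0.95], [0, 0, 0, 0, 0, 0, -1], [0, 0, 0, 0, 0, 0, -1]]], "squeeze": 20}}

```text
t: 4.27
eef_pos: [0.6504, 0.1863, 0.2934]
eef_rot: [0.0, 0.679, 0.734, 0.001]
ft_force: [-3.7, -1.2, 6.6]
finger_gap: 0.0076
```

>>> {"api": "carry_out", "payload": {"steps": [[[-0.046, 0, 0.005, 0, 0, 0, -1], [-0.092, 0, 0.016, 0, 0, 0, -1], [-0.135, 0, 0.032, 0, 0, 0, -1], [-0.176, 0, 0.055, 0, 0, 0, -1], [-0.214, 0, 0.082, 0, 0, 0, -1]]], "squeeze": 20}}

```text
t: 4.68
eef_pos: [0.6539, 0.1464, 0.2776]
eef_rot: [-0.0, 0.678, 0.735, 0.003]
ft_force: [-2.7, 2.7, 5.6]
finger_gap: 0.0076
```

```bash
python3 -c "
from h import *
s=arm.state();print(s['t'],s['finger_gap'],s['ft_force'],s['wrist_torque'])
cv2.imwrite('pics/w5.png',capture('wrist')[:,:,::-1]);cv2.imwrite('pics/s5.png',capture('side')[:,:,::-1])
crop('pics/w5.png',(170,110,490,350),2.4,'pics/w5c.png')
crop('pics/s5.png',(195,50,385,230),4,'pics/s5c.png')
"
```

```text
4.6833 0.0075568695220665436 [-2.71754207  2.69840135  5.58597777] [0.76740766 0.70222667 0.09677636]
```

View pics/w5c.png

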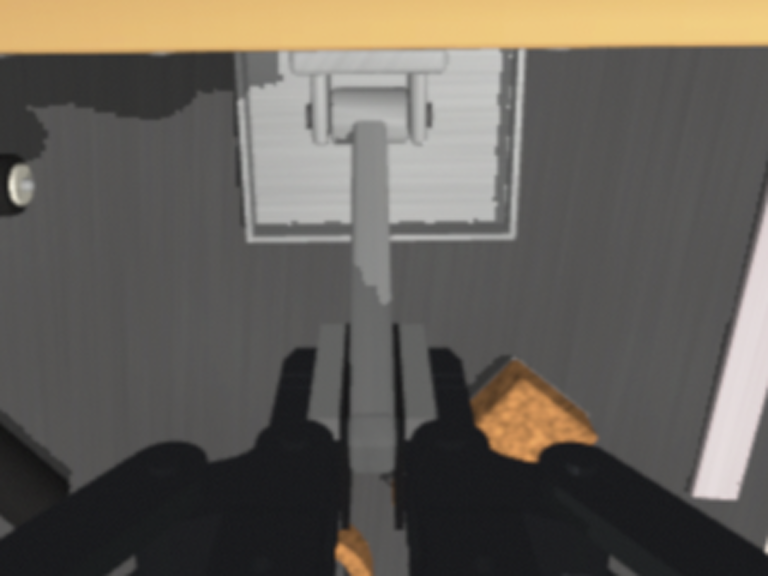

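View pics/s5c.png

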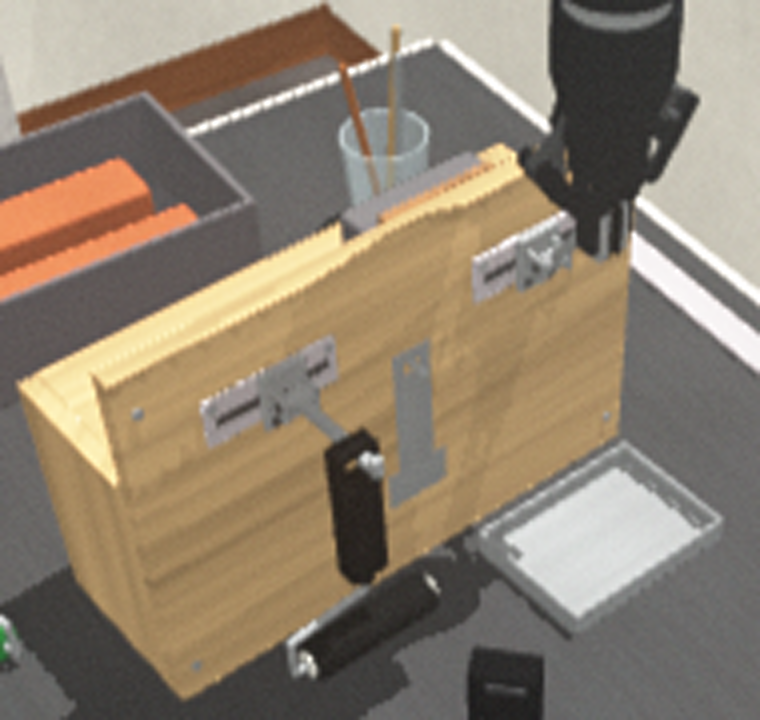

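Arm follows well, centred in the pads (crop col 371), clip bracket looks unmoved. Continuing along the arc.

>>> {"api": "carry_out", "payload": {"steps": [[[-0.034, -0.002, 0.032, 0, 0, 0, -1], [-0.063, -0.002, 0.068, 0, 0, 0, -1], [-0.088, -0.002, 0.107, 0, 0, 0, -1], [-0.107, -0.002, 0.15, 0, 0, 0, -1], [-0.121, -0.002, 0.194, 0, 0, 0, -1], [-0.128, -0.002, 0.24, 0, 0, 0, -1], [-0.13, -0.002, 0.27, 0, 0, 0, -1]]]}}

```text
t: 5.37
eef_pos: [0.6565, 0.1158, 0.2217]
eef_rot: [0.002, 0.68, 0.734, 0.0]
ft_force: [0.9, -4.3, 6.0]
finger_gap: 0.0074
```

```bash
python3 -c "
from h import *
s=arm.state();print(s['t'],s['finger_gap'],s['ft_force'],s['wrist_torque'])
cv2.imwrite('pics/w6.png',capture('wrist')[:,:,::-1])
crop('pics/w6.png',(170,110,490,350),2.4,'pics/w6c.png')
"
```

```text
5.3667 0.007378039244382372 [ 0.8785698  -4.26122567  6.02493482] [-0.61901868 -0.09380009  0.10188079]
```

View pics/w6c.png

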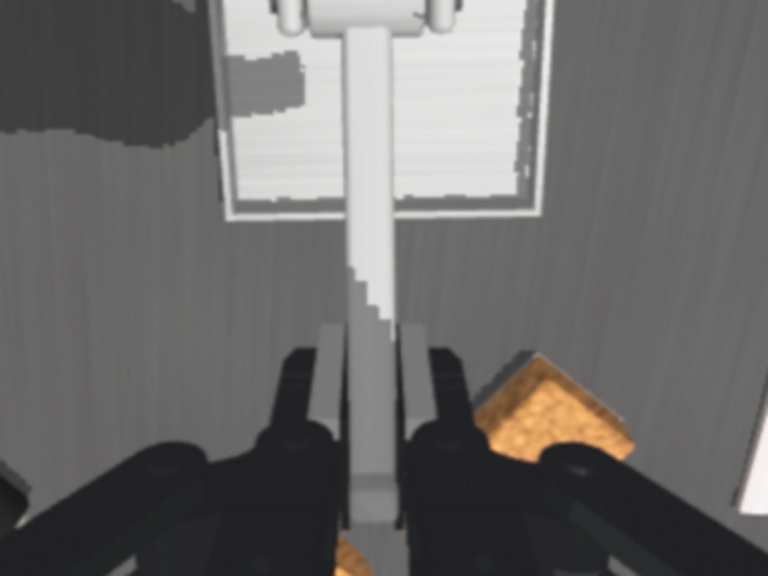

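>>> {"api": "carry_out", "payload": {"steps": [[[0, 0, 0.015, 0, 0, 0, -1], [0, 0, 0.03, 0, 0, 0, -1], [0, 0, 0.04, 0, 0, 0, -1]]]}}

```text
t: 5.67
eef_pos: [0.6564, 0.1159, 0.214]
eef_rot: [0.002, 0.68, 0.734, 0.0]
ft_force: [1.6, -3.4, 4.1]
finger_gap: 0.0077
```

>>> {"api": "carry_out", "payload": {"steps": [[[0, 0, 0.01, 0, 0, 0, -1], [0, 0, 0.02, 0, 0, 0, -1], [0, 0, 0.02, 0, 0, 0, -1]]]}}

```text
t: 5.92
eef_pos: [0.6563, 0.1164, 0.2096]
eef_rot: [0.002, 0.679, 0.734, 0.0]
ft_force: [1.8, -5.5, 4.7]
finger_gap: 0.0075
```

>>> {"api": "carry_out", "payload": {"steps": [[[0.002, 0, 0.01, 0, 0, 0, -1], [0.004, 0, 0.02, 0, 0, 0, -1], [0.004, 0, 0.02, 0, 0, 0, -1]]]}}

```text
t: 6.17
eef_pos: [0.6565, 0.1167, 0.2078]
eef_rot: [0.002, 0.679, 0.734, 0.001]
ft_force: [-0.6, -5.5, 9.9]
finger_gap: 0.0075
```

```bash
python3 -c "
from h import *
s=arm.state();print(s['t'],s['finger_gap'],s['ft_force'],s['wrist_torque'])
cv2.imwrite('pics/s7.png',capture('side')[:,:,::-1])
crop('pics/s7.png',(285,70,385,170),6,'pics/s7c.png')
"
```

```text
6.1667 0.007480808617312636 [-0.60572239 -5.49177927  9.94375982] [-1.06719276  0.19822703  0.19122591]
```

View pics/s7c.png

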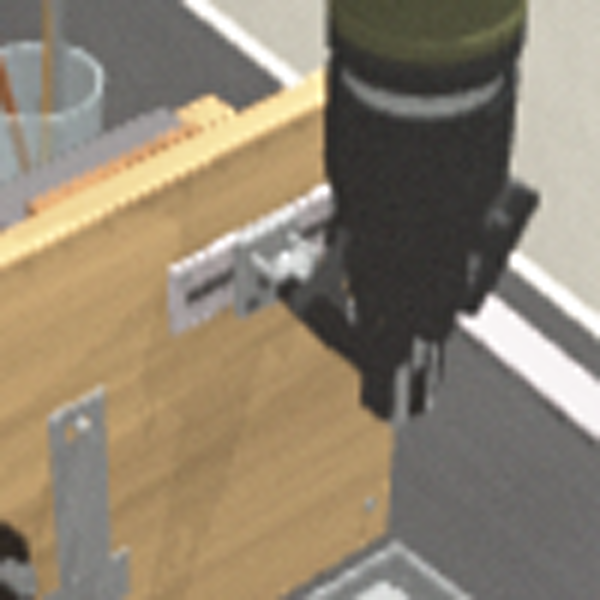

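>>> {"api": "carry_out", "payload": {"steps": [[[0, 0, 0.01, 0, 0, 0, -1], [0, 0, 0.01, 0, 0, 0, -1]]]}}

```text
t: 6.38
eef_pos: [0.6567, 0.1168, 0.2072]
eef_rot: [0.002, 0.679, 0.734, 0.001]
ft_force: [-2.6, -7.1, 15.8]
finger_gap: 0.0075
```

The force climbs steeply (10→16 N over 0.6 mm), so the hook is at its stop. Releasing and backing up.

>>> {"api": "carry_out", "payload": {"steps": [[[0, 0, 0, 0, 0, 0, -0.7], [0, 0, 0, 0, 0, 0, -0.4], [0, 0, 0, 0, 0, 0, -0.4], [0, 0, -0.15, 0, 0, 0, -0.4], [0, 0, -0.35, 0, 0, 0, 0], [0, 0, -0.55, 0, 0, 0, 0.4], [0, 0, -0.75, 0, 0, 0, 0.8], [0, 0, -0.8, 0, 0, 0, 1], [0, 0, -0.8, 0, 0, 0, 1]]]}}

```text
t: 7.13
eef_pos: [0.6563, 0.1197, 0.3668]
eef_rot: [0.002, 0.679, 0.735, 0.003]
ft_force: [0.3, -0.4, -0.0]
finger_gap: 0.0839
```

```bash
python3 -c "
from h import *
s=arm.state();print(s['t'],s['finger_gap'],s['ft_force'],s['wrist_torque'])
np.savez('w8.npz',**camera_params('wrist'));cv2.imwrite('pics/w8.png',capture('wrist')[:,:,::-1]);cv2.imwrite('pics/s8.png',capture('side')[:,:,::-1])
crop('pics/s8.png',(285,70,385,170),6,'pics/s8c.png')
"
```

```text
7.1333 0.0839248339134807 [ 0.28421255 -0.37957176 -0.03241793] [0.03071013 0.0471191  0.03729121]
```

View pics/s8c.png

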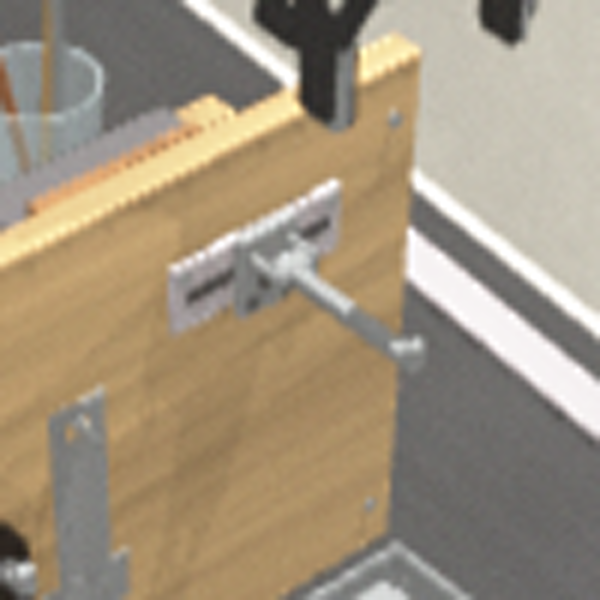

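View pics/w8.png

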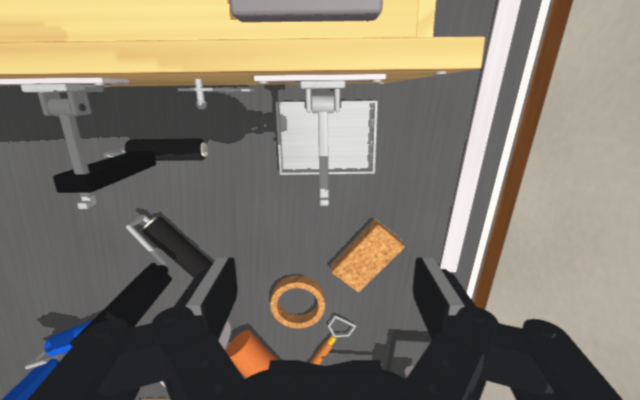

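The side view shows the spare hook straight out, nose at crop (410,350). In the wrist view its nose is at about (323,201). The full hook's nose is at (86,203), which gives me a reference for level.

```bash
python3 -c "
from h import *
crop('pics/w8.png',(270,65,390,215),4,'pics/w8a.png')
crop('pics/w8.png',(20,65,220,215),4,'pics/w8b.png')
"
```

```text
(no output)
```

View pics/w8a.png

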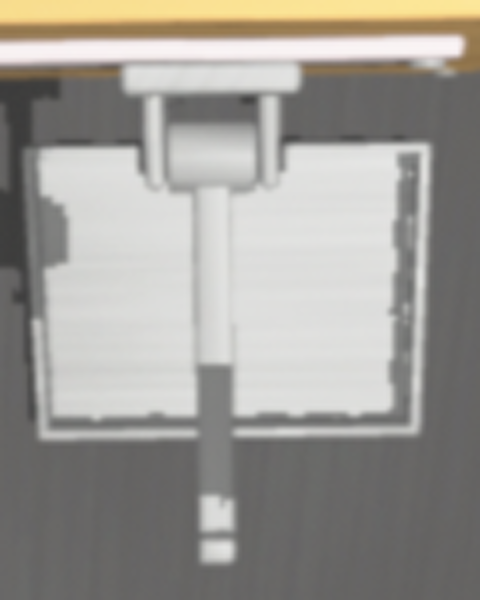

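View pics/w8b.png

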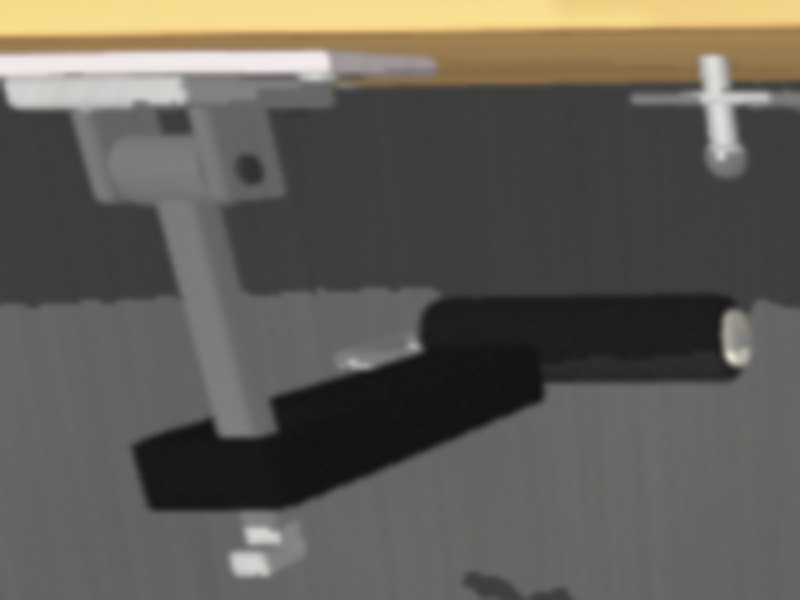

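Run:
```python
from h import *
W8=dict(np.load('w8.npz'));P=camera_params('side')
p=np.load('fit.npy')
def b2w(X):
    c,d=np.cos(p[2]),np.sin(p[2]);return np.array([p[0],p[1],0])+X[0]*np.array([c,d,0])+X[1]*np.array([-d,c,0])+X[2]*np.array([0,0,1])
o1=((217.5)/4-.5+270,(563.5)/4-.5+65); print('obs w8',o1)
im=cv2.imread('pics/s8.png')[70:170,285:385];im=cv2.resize(im,None,fx=6,fy=6,interpolation=cv2.INTER_CUBIC)
for th,col in((1.571,(0,0,255)),(1.47,(0,255,0))):
    pts=[]
    for r,n in((.079,.010),(.085,.010),(.085,-.004),(.02,-.004)):
        X=b2w((-.022-r*np.sin(th)+n*np.cos(th),p[3],.24+r*np.cos(th)+n*np.sin(th)))
        pts.append(X)
    print(th,proj('',pts[1],W8))
    q=((proj('',np.array(pts),P)-[285,70]+.5)*6).astype(int)
    cv2.polylines(im,[q.reshape(-1,1,2)],False,col,1)
cv2.imwrite('pics/s8ov.png',im)
print('wrist-plane x of arm:')
for Y,z,px in((.107,.25,o1),(.035,.244,((212.5)/4-.5+270,(200.5)/4-.5+65))):
    o,d=ray('',px,W8);k=(z-o[2])/d[2];print((o+k*d).round(4),b2w((-Y,p[3],z)).round(4))
```

```text
obs w8 (323.875, 205.375)
1.571 [[323.09673141 206.95320033]]
1.47 [[323.11196854 208.81126726]]
wrist-plane x of arm:
[0.6572 0.1076 0.25  ] [0.6566 0.1061 0.25  ]
[0.6501 0.1836 0.244 ] [0.6508 0.1778 0.244 ]
```

View pics/s8ov.png

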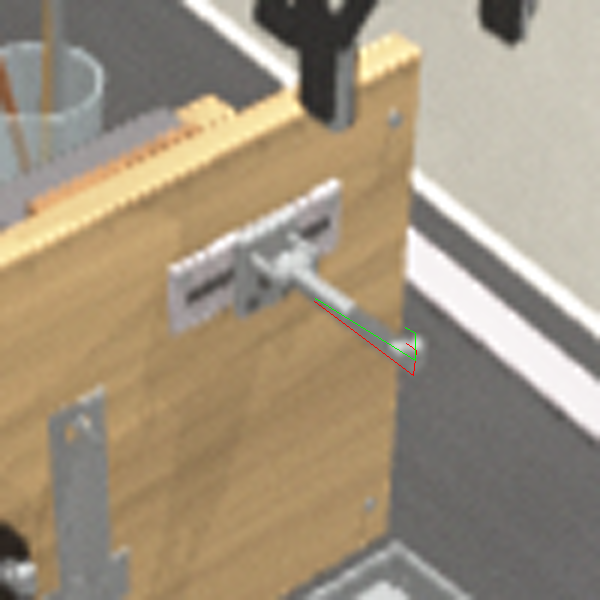

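Level agrees with the wrist view (row 205.4 against a predicted 207.0 when level, 208.8 at 0.1 rad short). The side offset is the same at base and nose. Now the roller: brightened crops to locate its eye top.

Run:
```python
import cv2,numpy as np
for n,b,k in(('w8',(45,150,165,200),6),('w2',(130,85,270,130),5),('w1',(115,180,205,245),7)):
    im=cv2.imread(f'pics/{n}.png')[b[1]:b[3],b[0]:b[2]].astype(float)
    im=np.clip(255*(im/110)**.5,0,255).astype(np.uint8)
    cv2.imwrite(f'pics/{n}g.png',cv2.resize(im,None,fx=k,fy=k,interpolation=cv2.INTER_CUBIC))
```

```text
(no output)
```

View pics/w8g.png

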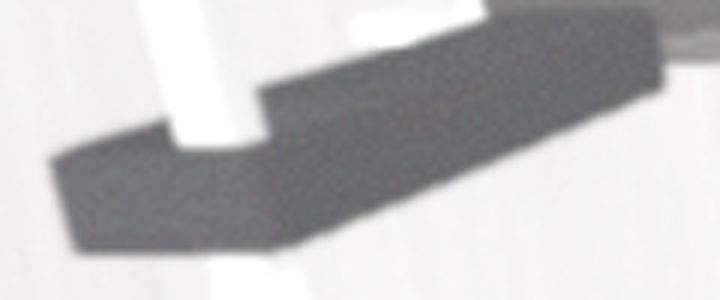

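View pics/w2g.png

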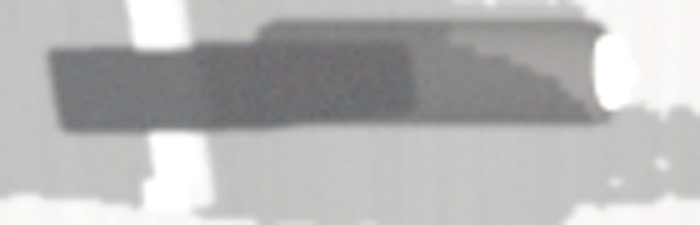

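View pics/w1g.png

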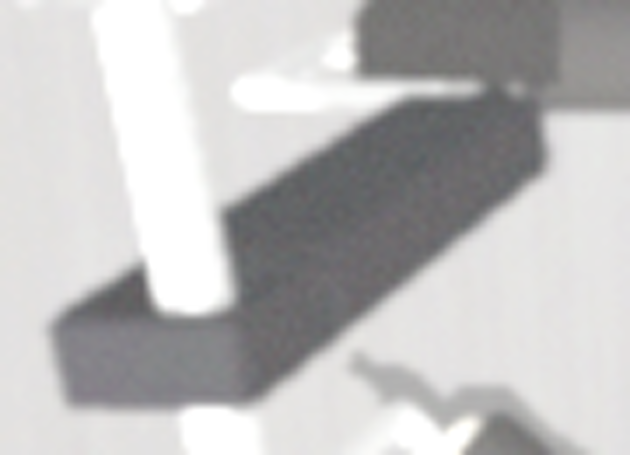

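Run:
```python
from h import *
V={n:dict(np.load(n+'.npz')) for n in('w1','w2','w8')}
C=lambda n,ox,oy,k:(lambda a,b:ray('',((a+.5)/k-.5+ox,(b+.5)/k-.5+oy),V[n]))
A,B,D=C('w8',45,150,6),C('w2',130,85,5),C('w1',115,180,7)
T={'LB':(A(52,158),B(50,48),D(52,328)),'LF':(A(78,250),B(65,130),D(72,405)),'RB':(A(258,148),B(205,46),D(232,320)),'RF':(A(285,250),B(212,130),D(250,403))}
for k,o in T.items():
    X,r=tri(o);print(k,X.round(4),np.round(r,4))
    o_=[a+(0.250-a[2])/d[2]*d for a,d in o];print('   z=.25:',[x[:2].round(4).tolist() for x in o_])
print(rel([.444,.10,.3],Rt(1.651)))
```

```text
LB [0.4289 0.1166 0.2513] [0.0002 0.0003 0.0001]
   z=.25: [[0.4281, 0.1162], [0.428, 0.1166], [0.4281, 0.1158]]
LF [0.4282 0.1018 0.2482] [0.0005 0.0004 0.0001]
   z=.25: [[0.4293, 0.1027], [0.4294, 0.1017], [0.4295, 0.1028]]
RB [0.4567 0.1197 0.2501] [0.0003 0.0005 0.0008]
   z=.25: [[0.457, 0.1199], [0.4572, 0.1196], [0.4558, 0.1194]]
RF [0.4559 0.1039 0.2469] [0.0003 0.0002 0.0005]
   z=.25: [[0.4585, 0.105], [0.4576, 0.1043], [0.4572, 0.1054]]
(array([-0.0143, -1.0578,  0.3098]), array([-0.0018, -0.0004, -0.0015]))
```

>>> {"api": "carry_out", "payload": {"steps": [[[0, -0.15, 0, 0, 0, 0, 1], [0, -0.35, 0, 0, 0, 0, 1], [0.0, -0.55, 0, 0, 0, 0, 1], [0.0, -0.75, 0.05, 0, 0, 0, 1], [0.0, -0.92, 0.1, 0, 0, 0, 1], [0.0, -1, 0.15, 0, 0, 0, 1], [0.0, -1, 0.15, 0, 0, 0, 1]]]}}

```text
t: 7.82
eef_pos: [0.4508, 0.1035, 0.3292]
eef_rot: [-0.002, 0.678, 0.735, -0.003]
ft_force: [0.6, 0.5, -1.0]
finger_gap: 0.0852
```

Run:
```python
from h import *
s=arm.state();print(s['t'],s['qpos'].round(2))
print(rel([.4432,.1108,.216],Rt(1.655)))
P=camera_params('wrist');np.savez('w9.npz',**P);im=capture('wrist')[:,:,::-1];cv2.imwrite('pics/w9.png',im)
b=(180,120,460,300)
c=np.clip(255*(im[b[1]:b[3],b[0]:b[2]].astype(float)/160)**.5,0,255).astype(np.uint8)
cv2.imwrite('pics/w9g.png',cv2.resize(c,None,fx=2.8,fy=2.8,interpolation=cv2.INTER_CUBIC))
```

```text
7.8167 [-0.72 -0.13  0.39  1.74  0.05  1.53 -0.25]
(array([ 0.0397, -0.031 ,  0.5663]), array([-0.0087,  0.    , -0.0034]))
```

View pics/w9g.png

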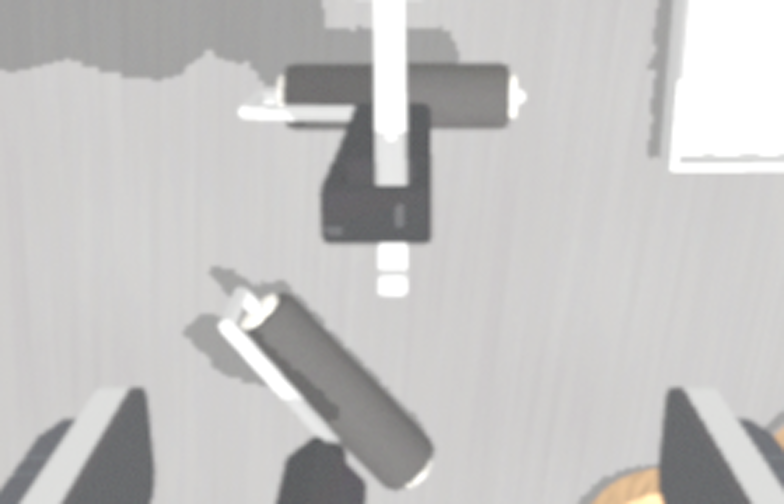

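Run:
```python
from h import *
P=dict(np.load('w9.npz'))
for n,a,b in(('eye',376.5,214.5),('L',322,242),('R',431,242),('LBk',324,187),('RBk',431,187),('nose',393,296)):
    o,d=ray('',((a+.5)/2.8-.5+180,(b+.5)/2.8-.5+120),P);print(n,(o+(.25-o[2])/d[2]*d).round(4))
print(rel([.4427,.111,.216],Rt(1.655)))
```

```text
eye [0.4416 0.1111 0.25  ]
L [0.4277 0.1022 0.25  ]
R [0.4566 0.1047 0.25  ]
LBk [0.4274 0.1175 0.25  ]
RBk [0.4553 0.1199 0.25  ]
nose [0.4478 0.0882 0.25  ]
(array([ 0.0412, -0.047 ,  0.5725]), array([-0.005 ,  0.0001, -0.0044]))
```

Run:
```python
from h import *
print(arm.state()['eef_pos'],rel([.4423,.111,.216],Rt(1.655)))
```

```text
[0.4531815  0.10358812 0.33046002] (array([ 0.0414, -0.049 ,  0.5725]), array([-0.005 ,  0.0001, -0.0044]))
```

>>> {"api": "carry_out", "payload": {"steps": [[[0.02, -0.02, 0.1, 0, 0, 0, 0.6], [0.04, -0.049, 0.2, 0, 0, 0, 0.3], [0.04, -0.049, 0.25, 0, 0, 0, 0.2], [0.04, -0.049, 0.25, 0, 0, 0, 0.2], [0.04, -0.049, 0.25, 0, 0, 0, 0.2], [0.04, -0.049, 0.25, 0, 0, 0, 0.2]]]}}

```text
t: 8.37
eef_pos: [0.4464, 0.1103, 0.2836]
eef_rot: [0.0, 0.679, 0.734, 0.0]
ft_force: [1.0, 0.2, -0.1]
finger_gap: 0.051
```

Run:
```python
from h import *
s=arm.state();print(s['eef_pos'],s['finger_gap'],rel([.4423,.111,.216],Rt(1.655)))
P=camera_params('wrist');np.savez('w10.npz',**P);im=capture('wrist')[:,:,::-1];cv2.imwrite('pics/w10.png',im)
print(arm.state()['eef_pos'])
b=(200,100,440,340)
c=np.clip(255*(im[b[1]:b[3],b[0]:b[2]].astype(float)/160)**.5,0,255).astype(np.uint8)
cv2.imwrite('pics/w10g.png',cv2.resize(c,None,fx=2.5,fy=2.5,interpolation=cv2.INTER_CUBIC))
```

```text
[0.44638758 0.11027134 0.28361654] 0.051035221949650926 (array([ 0.0053, -0.0204,  0.3381]), array([ 0.0013,  0.0003, -0.0087]))
[0.44637914 0.11033247 0.28385852]
```

View pics/w10g.png

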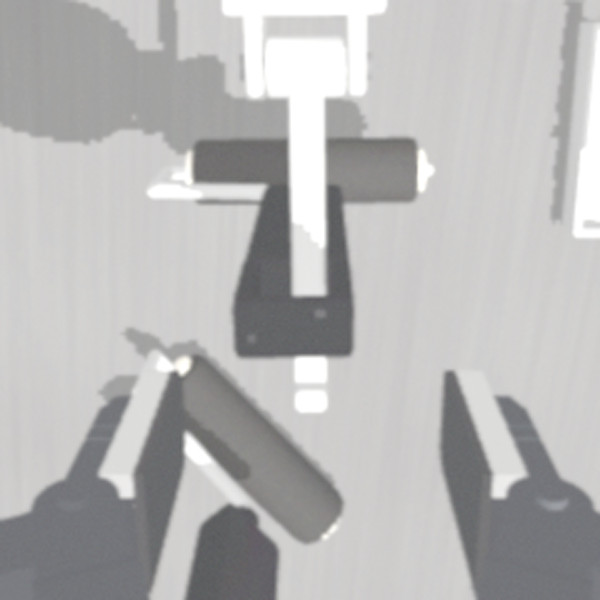

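Eye top centre is at crop (294,326), finger centre at col 313, so a 4.3 mm shift to −x is needed. Descending and closing.

>>> {"api": "carry_out", "payload": {"steps": [[[0.005, -0.021, 0.0, 0, 0, 0, 0.2], [0.005, -0.021, 0.1, 0, 0, 0, 0.2], [0.005, -0.021, 0.2, 0, 0, 0, 0.2], [0.005, -0.021, 0.3, 0, 0, 0, 0.2], [0.005, -0.021, 0.338, 0, 0, 0, 0.1], [0.005, -0.021, 0.338, 0, 0, 0, 0.0], [0.005, -0.021, 0.338, 0, 0, 0, -0.1], [0.005, -0.021, 0.338, 0, 0, 0, -0.1]]]}}

```text
t: 9.08
eef_pos: [0.4418, 0.1114, 0.2168]
eef_rot: [0.0, 0.679, 0.734, 0.001]
ft_force: [-0.2, -0.5, 0.6]
finger_gap: 0.0382
```

Run:
```python
from h import *
s=arm.state();print(s['t'],s['eef_pos'],s['finger_gap'])
im=capture('wrist')[:,:,::-1];cv2.imwrite('pics/w11.png',im)
b=(200,100,440,340)
c=np.clip(255*(im[b[1]:b[3],b[0]:b[2]].astype(float)/160)**.5,0,255).astype(np.uint8)
cv2.imwrite('pics/w11g.png',cv2.resize(c,None,fx=2.5,fy=2.5,interpolation=cv2.INTER_CUBIC))
```

```text
9.0833 [0.44184315 0.11137883 0.21682675] 0.038235455162214854
```

View pics/w11g.png

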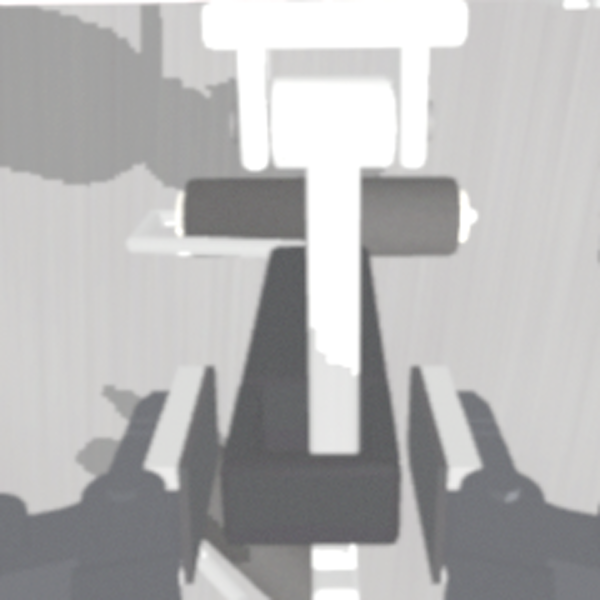

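Eye (cols 222–400) is centred between the pads at 311. Closing.

>>> {"api": "carry_out", "payload": {"steps": [[[0, 0, 0, 0, 0, 0, -0.25], [0, 0, 0, 0, 0, 0, -0.4], [0, 0, 0, 0, 0, 0, -0.5], [0, 0, 0, 0, 0, 0, -0.5]]], "squeeze": 45}}

```text
t: 9.47
eef_pos: [0.4416, 0.1113, 0.2164]
eef_rot: [0.0, 0.679, 0.734, 0.001]
ft_force: [-0.2, 0.2, 5.9]
finger_gap: 0.029
```

>>> {"api": "carry_out", "payload": {"steps": [[[0, 0, -0.015, 0, 0, 0, -0.6], [0, 0, -0.03, 0, 0, 0, -0.6], [0, 0, -0.045, 0, 0, 0, -0.6], [0, 0, -0.05, 0, 0, 0, -0.6], [0, 0, -0.05, 0, 0, 0, -0.6]]]}}

```text
t: 9.88
eef_pos: [0.441, 0.1111, 0.2254]
eef_rot: [0.0, 0.679, 0.734, -0.0]
ft_force: [-0.1, -0.0, -2.2]
finger_gap: 0.0294
```

Run:
```python
from h import *
s=arm.state();print(s['t'],s['eef_pos'],s['finger_gap'],s['ft_force'])
cv2.imwrite('pics/s12.png',capture('side')[:,:,::-1]);cv2.imwrite('pics/w12.png',capture('wrist')[:,:,::-1])
crop('pics/s12.png',(195,70,345,230),4,'pics/s12c.png')
```

```text
9.8833 [0.44096652 0.11107924 0.22535369] 0.029410582977391367 [-0.08326859 -0.01206733 -2.23257013]
```

View pics/s12c.png

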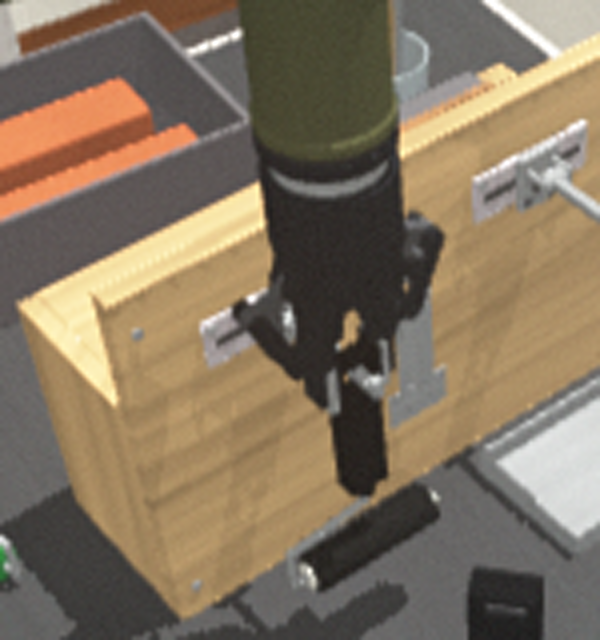

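View pics/w12.png

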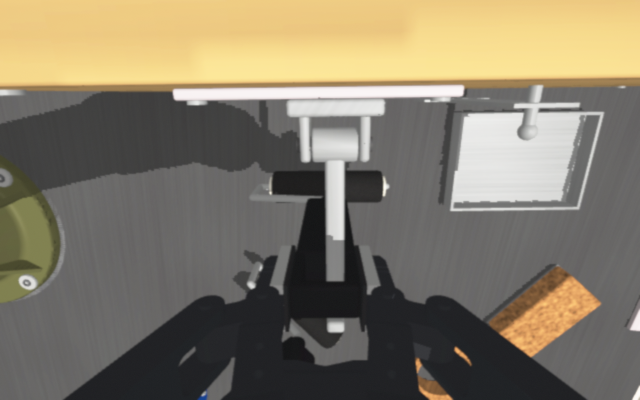

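Lifted 9 mm, the arm is visible inside the eye, weight felt ≈2 N. Before pulling out, I'll check how tall the big look-alike roller in front is.

Run:
```python
from h import *
for n,b,k in(('top0',(315,205,385,270),8),('side0',(275,195,365,290),6),('w2',(130,150,270,290),4)):
    crop(f'pics/{n}.png',b,k,f'pics/{n}_L.png')
a=cv2.imread('pics/top0_L.png');c=cv2.imread('pics/side0_L.png');d=cv2.imread('pics/w2_L.png')
a=cv2.resize(a,(400,371));c=cv2.resize(c,(400,422))
H=np.zeros((422,800,3),np.uint8);H[:371,:400]=a;H[:,400:]=c;cv2.imwrite('pics/L1.png',H)
```

```text
(no output)
```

View pics/L1.png

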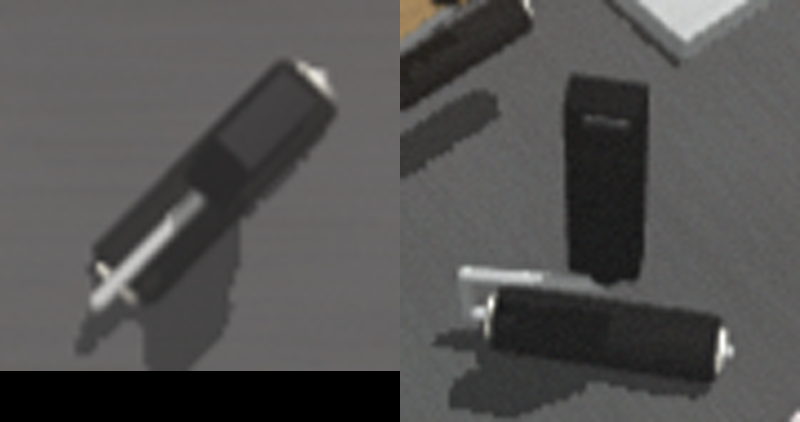

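View pics/w2_L.png

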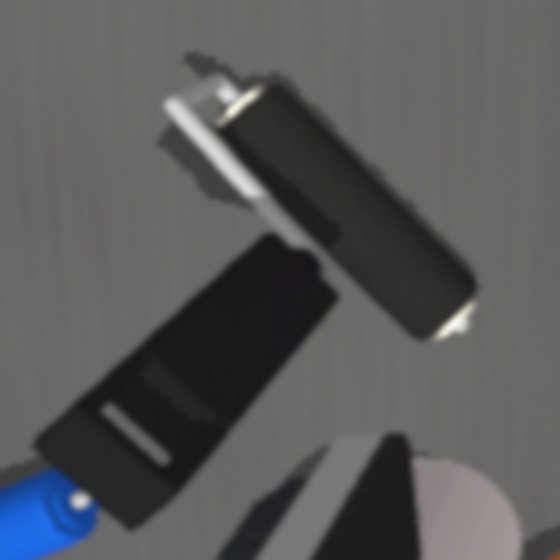

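Run:
```python
from h import *
Pt=camera_params('top')
for uv in((367.5,218),(334,256),(353.5,234)):
    for z in (.02,.25):
        o,d=ray('top',uv);print(uv,z,(o+(z-o[2])/d[2]*d).round(3))
W2=dict(np.load('w2.npz'))
# handle top corners in w2_L (k=4,origin 130,150) left (38,445), right(135,528); side corners left(568,80), right(648,90)->
for a,b in(((38,445),(648,88)),((135,528),(568,80))):
    X,r=tri([ray('',((a[0]+.5)/4-.5+130,(a[1]+.5)/4-.5+150),W2),ray('side',((b[0]-400)/4.444+275-.4,b[1]/4.444+195-.4))]);print(X.round(3),np.round(r,3))
    X,r=tri([ray('',((a[0]+.5)/4-.5+130,(a[1]+.5)/4-.5+150),W2),ray('side',((1216-b[0]-400)/4.444+275-.4,b[1]/4.444+195-.4))]);print('  swap',X.round(3),np.round(r,3))
```

```text
(367.5, 218) 0.02 [ 0.473 -0.117  0.02 ]
(367.5, 218) 0.25 [ 0.439 -0.087  0.25 ]
(334, 256) 0.02 [ 0.371 -0.025  0.02 ]
(334, 256) 0.25 [ 0.358 -0.015  0.25 ]
(353.5, 234) 0.02 [ 0.43  -0.078  0.02 ]
(353.5, 234) 0.25 [ 0.404 -0.057  0.25 ]
[ 0.427 -0.075  0.251] [0.02 0.02]
  swap [ 0.41  -0.065  0.249] [0.001 0.001]
[ 0.424 -0.075  0.255] [0.017 0.017]
  swap [ 0.44  -0.086  0.255] [0.002 0.002]
```

The big roller stands upright: handle top about (0.425, −0.075, 0.25), so a 55 mm pull-out to y≈0.055 leaves ample room. Centring the eye on the arm, raising 1 mm and drawing out.

>>> {"api": "carry_out", "payload": {"steps": [[[0, 0.006, -0.005, 0, 0, 0, -0.6], [0, 0.012, -0.005, 0, 0, 0, -0.6], [-0.03, 0.012, -0.005, 0, 0, 0, -0.6], [-0.07, 0.013, -0.005, 0, 0, 0, -0.6], [-0.12, 0.014, -0.005, 0, 0, 0, -0.6], [-0.17, 0.015, -0.005, 0, 0, 0, -0.6], [-0.22, 0.015, -0.005, 0, 0, 0, -0.6], [-0.26, 0.015, -0.005, 0, 0, 0, -0.6], [-0.285, 0.015, -0.005, 0, 0, 0, -0.6], [-0.285, 0.015, -0.005, 0, 0, 0, -0.6]]]}}

```text
t: 10.82
eef_pos: [0.4486, 0.0528, 0.2264]
eef_rot: [0.0, 0.68, 0.733, 0.0]
ft_force: [-0.1, 0.7, -0.6]
finger_gap: 0.0293
```

Run:
```python
from h import *
s=arm.state();print(s['t'],s['eef_pos'],s['finger_gap'],s['ft_force'])
cv2.imwrite('pics/s13.png',capture('side')[:,:,::-1]);np.savez('w13.npz',**camera_params('wrist'));cv2.imwrite('pics/w13.png',capture('wrist')[:,:,::-1])
crop('pics/s13.png',(195,70,395,260),3.5,'pics/s13c.png')
```

```text
10.8167 [0.44855974 0.05284683 0.22639779] 0.02934687707583067 [-0.13408538  0.73210558 -0.64241287]
```

View pics/s13c.png

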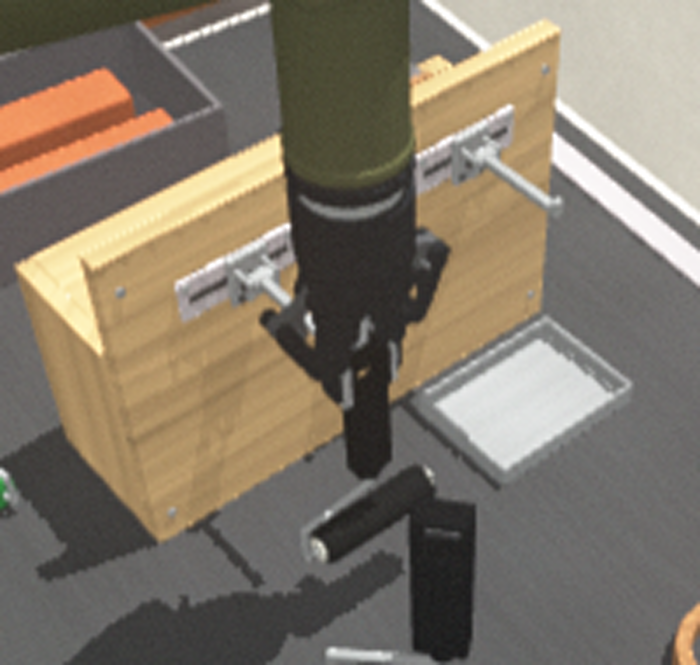

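View pics/w13.png

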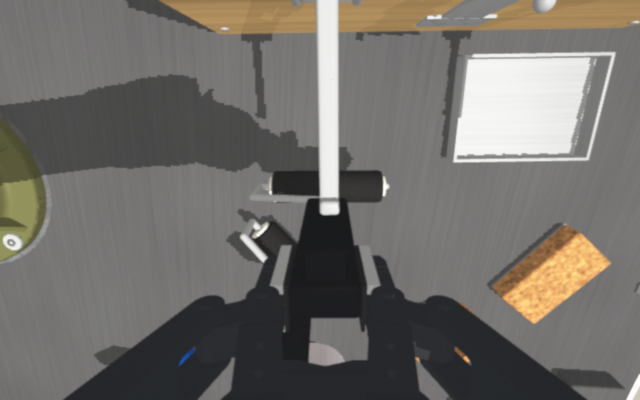

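Run:
```python
from h import *
print(rel([.6615,.053,.2268],Rt(1.655)))
```

```text
(array([-0.0909,  1.0616, -0.002 ]), array([ 0.0002, -0.0007, -0.008 ]))
```

>>> {"api": "carry_out", "payload": {"steps": [[[-0.002, 0.03, 0, 0, 0, 0, -0.6], [-0.007, 0.09, 0, 0, 0, 0, -0.6], [-0.014, 0.17, 0, 0, 0, 0, -0.6], [-0.023, 0.27, 0, 0, 0, 0, -0.6], [-0.032, 0.37, 0, 0, 0, 0, -0.6], [-0.04, 0.47, 0, 0, 0, 0, -0.6], [-0.049, 0.57, 0, 0, 0, 0, -0.6], [-0.057, 0.67, 0, 0, 0, 0, -0.6], [-0.065, 0.76, 0, 0, 0, 0, -0.6], [-0.071, 0.83, 0, 0, 0, 0, -0.6], [-0.075, 0.88, 0, 0, 0, -0.008, -0.6], [-0.077, 0.9, 0, 0, 0, -0.008, -0.6]]]}}

```text
t: 11.92
eef_pos: [0.6306, 0.0542, 0.2253]
eef_rot: [0.0, 0.676, 0.737, -0.0]
ft_force: [-0.3, 0.4, -1.7]
finger_gap: 0.0295
```

Run:
```python
from h import *
s=arm.state();print(s['t'],s['eef_pos'],s['finger_gap'],s['ft_force'])
print(rel([.6615,.053,.2268],Rt(1.655)))
```

```text
11.9167 [0.63057312 0.05415019 0.22531594] 0.029548555107487443 [-0.25568317  0.43150153 -1.66302808]
(array([-0.019 ,  0.1536, -0.0074]), array([-0.0003,  0.0012,  0.0025]))
```

>>> {"api": "carry_out", "payload": {"steps": [[[-0.004, 0.03, -0.003, 0, 0, 0, -0.6], [-0.01, 0.08, -0.006, 0, 0, 0, -0.6], [-0.016, 0.125, -0.007, 0, 0, 0, -0.6], [-0.019, 0.15, -0.007, 0, 0, 0, -0.6], [-0.019, 0.154, -0.007, 0, 0, 0, -0.6], [-0.019, 0.154, -0.007, 0, 0, 0, -0.6], [-0.019, 0.154, -0.007, 0, 0, 0, -0.6]]]}}

```text
t: 12.5
eef_pos: [0.6597, 0.052, 0.2277]
eef_rot: [-0.0, 0.677, 0.736, -0.0]
ft_force: [-0.1, 0.2, -1.9]
finger_gap: 0.0294
```

Run:
```python
from h import *
s=arm.state();print(s['t'],s['eef_pos'],s['finger_gap'],s['ft_force'])
np.savez('w14.npz',**camera_params('wrist'));im=capture('wrist')[:,:,::-1];cv2.imwrite('pics/w14.png',im)
b=(230,140,430,340)
c=np.clip(255*(im[b[1]:b[3],b[0]:b[2]].astype(float)/160)**.5,0,255).astype(np.uint8)
cv2.imwrite('pics/w14g.png',cv2.resize(c,None,fx=3,fy=3,interpolation=cv2.INTER_CUBIC))
cv2.imwrite('pics/s14.png',capture('side')[:,:,::-1])
crop('pics/s14.png',(245,70,445,230),4,'pics/s14c.png')
```

```text
12.5 [0.6597328  0.05201379 0.22768234] 0.02942973969499874 [-0.06099949  0.19838065 -1.89252739]
```

View pics/w14g.png

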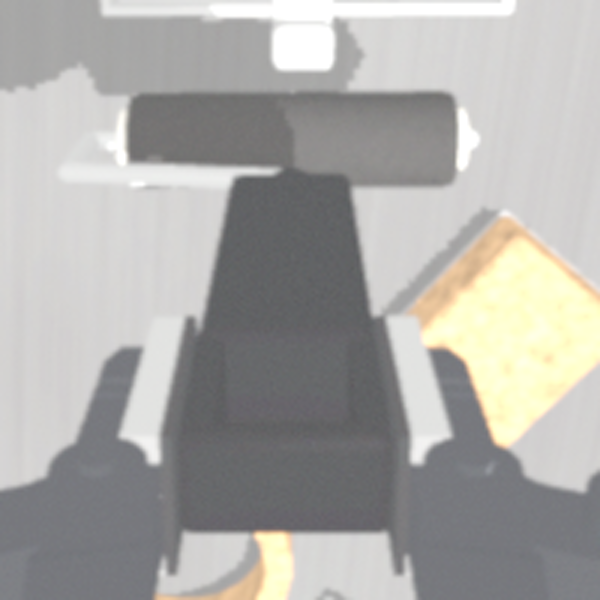

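View pics/s14c.png

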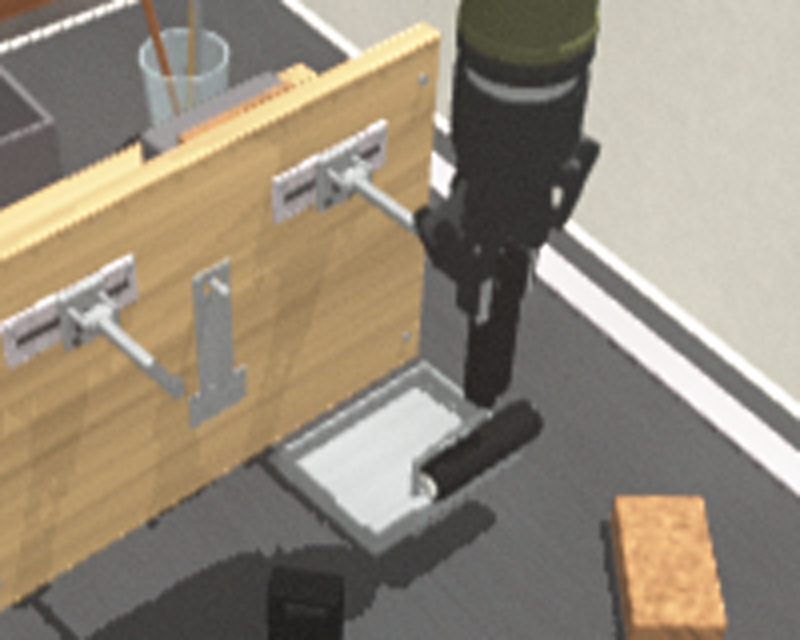

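Run:
```python
from h import *
H=[]
for n in('w11','w12','w14'):
    im=cv2.imread(f'pics/{n}.png')[255:330,270:380].astype(float)
    c=np.clip(255*(im/110)**.5,0,255).astype(np.uint8)
    H.append(cv2.resize(c,None,fx=2.4,fy=4,interpolation=cv2.INTER_CUBIC))
cv2.imwrite('pics/cmp.png',np.hstack(H));print(np.hstack(H).shape)
```

```text
(300, 792, 3)
```

View pics/cmp.png

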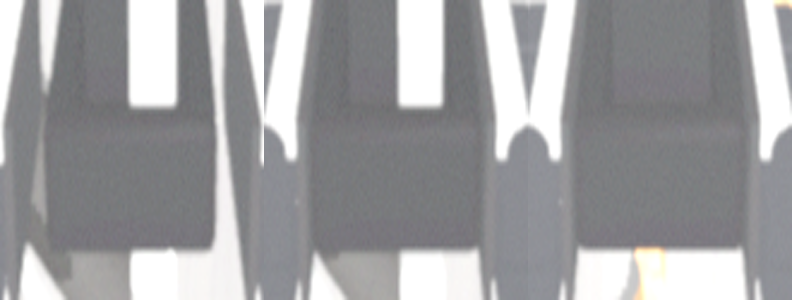

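Grip unchanged (eye edges at the same rows in all three views). The nose is 2.2 mm to +y of the eye centre. Correcting, lowering 1 mm, then sliding in.

>>> {"api": "carry_out", "payload": {"steps": [[[0, 0.006, 0.003, 0, 0, 0, -0.6], [0.02, 0.011, 0.005, 0, 0, 0, -0.6], [0.06, 0.011, 0.005, 0, 0, 0, -0.6], [0.1, 0.011, 0.005, 0, 0, 0, -0.6], [0.14, 0.011, 0.005, 0, 0, 0, -0.6], [0.17, 0.011, 0.005, 0, 0, 0, -0.6], [0.17, 0.011, 0.005, 0, 0, 0, -0.6]]]}}

```text
t: 13.18
eef_pos: [0.6591, 0.0894, 0.2265]
eef_rot: [-0.001, 0.675, 0.738, 0.0]
ft_force: [-0.4, 0.7, -1.8]
finger_gap: 0.0291
```

Run:
```python
from h import *
s=arm.state();print(s['t'],s['eef_pos'],s['finger_gap'],s['ft_force'])
im=capture('wrist')[:,:,::-1];cv2.imwrite('pics/w15.png',im)
b=(230,140,430,340)
c=np.clip(255*(im[b[1]:b[3],b[0]:b[2]].astype(float)/160)**.5,0,255).astype(np.uint8)
cv2.imwrite('pics/w15g.png',cv2.resize(c,None,fx=3,fy=3,interpolation=cv2.INTER_CUBIC))
```

```text
13.1833 [0.65909904 0.08937609 0.22652108] 0.02911055141212789 [-0.44372381  0.67749552 -1.80558356]
```

View pics/w15g.png

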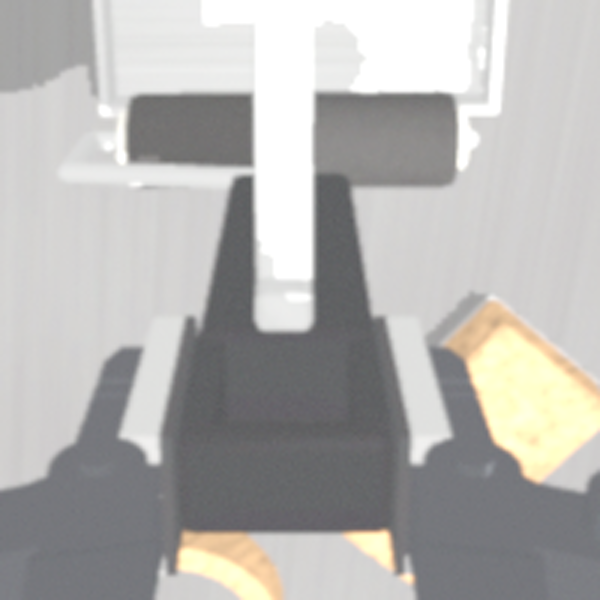

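Arm (col 284) is lined up with the eye hole (226–348). Sliding on.

>>> {"api": "carry_out", "payload": {"steps": [[[0.025, 0, 0, 0, 0, 0, -0.6], [0.055, 0, 0, 0, 0, 0, -0.6], [0.085, -0.001, 0, 0, 0, 0, -0.6], [0.12, -0.001, 0, 0, 0, 0, -0.6], [0.16, -0.002, 0, 0, 0, 0, -0.6], [0.2, -0.002, 0, 0, 0, 0, -0.6], [0.217, -0.002, 0, 0, 0, 0, -0.6], [0.217, -0.002, 0, 0, 0, 0, -0.6]]]}}

```text
t: 13.9
eef_pos: [0.6551, 0.1314, 0.2266]
eef_rot: [-0.0, 0.676, 0.737, 0.0]
ft_force: [0.4, 1.3, -1.9]
finger_gap: 0.0292
```

Run:
```python
from h import *
s=arm.state();print(s['t'],s['eef_pos'],s['finger_gap'],s['ft_force'])
im=capture('wrist')[:,:,::-1];cv2.imwrite('pics/w16.png',im)
b=(230,140,430,340)
c=np.clip(255*(im[b[1]:b[3],b[0]:b[2]].astype(float)/160)**.5,0,255).astype(np.uint8)
cv2.imwrite('pics/w16g.png',cv2.resize(c,None,fx=3,fy=3,interpolation=cv2.INTER_CUBIC))
cv2.imwrite('pics/s16.png',capture('side')[:,:,::-1])
crop('pics/s16.png',(265,70,415,230),4,'pics/s16c.png')
```

```text
13.9 [0.65505842 0.13139434 0.22655662] 0.029227849526390813 [ 0.44717588  1.29835633 -1.93139969]
```

View pics/w16g.png

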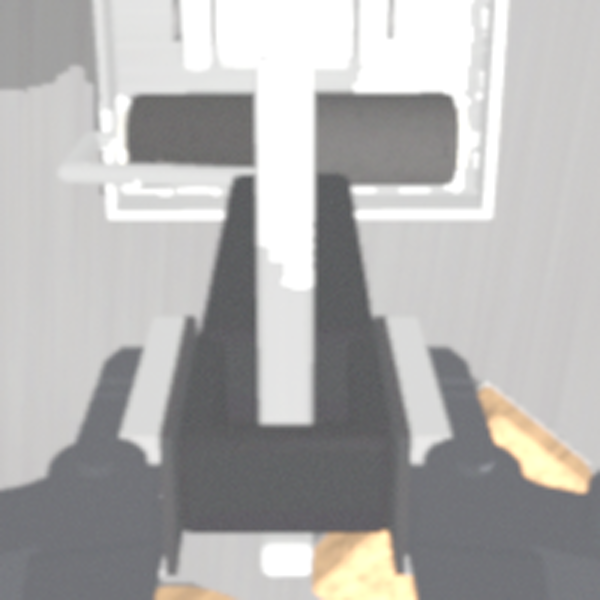

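View pics/s16c.png

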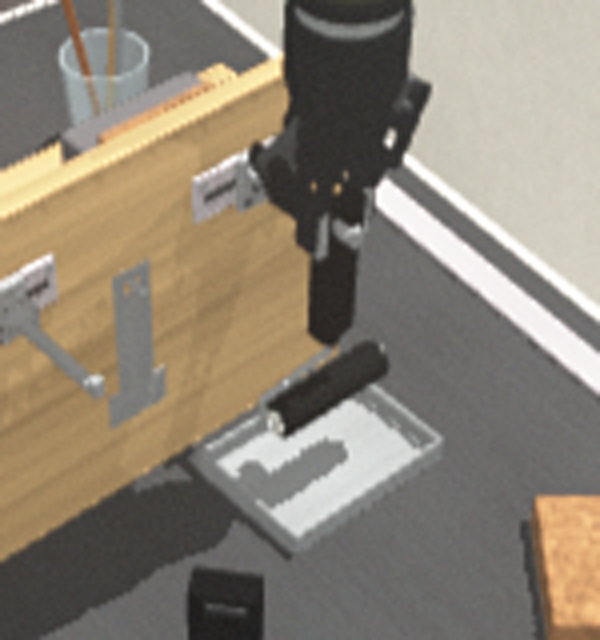

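The arm passes through the eye centre, with the nose visible beyond it at crop (287,560). Lowering slowly.

>>> {"api": "carry_out", "payload": {"steps": [[[0, 0, 0.008, 0, 0, 0, -0.6], [0, 0, 0.016, 0, 0, 0, -0.6], [0, 0, 0.024, 0, 0, 0, -0.6], [0, 0, 0.032, 0, 0, 0, -0.6], [0, 0, 0.038, 0, 0, 0, -0.6], [0, 0, 0.043, 0, 0, 0, -0.6], [0, 0, 0.043, 0, 0, 0, -0.6]]]}}

```text
t: 14.58
eef_pos: [0.6552, 0.1292, 0.2178]
eef_rot: [-0.0, 0.677, 0.736, -0.0]
ft_force: [-0.2, -0.4, -1.5]
finger_gap: 0.0296
```

>>> {"api": "carry_out", "payload": {"steps": [[[0, 0, 0.003, 0, 0, 0, -0.6], [0, 0, 0.006, 0, 0, 0, -0.6], [0, 0, 0.006, 0, 0, 0, -0.6]]]}}

```text
t: 14.83
eef_pos: [0.6554, 0.1293, 0.217]
eef_rot: [0.0, 0.677, 0.736, 0.0]
ft_force: [0.2, 0.4, -0.9]
finger_gap: 0.0295
```

>>> {"api": "carry_out", "payload": {"steps": [[[0, 0, 0.003, 0, 0, 0, -0.6], [0, 0, 0.006, 0, 0, 0, -0.6], [0, 0, 0.006, 0, 0, 0, -0.6]]]}}

```text
t: 15.08
eef_pos: [0.6556, 0.1293, 0.2167]
eef_rot: [0.0, 0.677, 0.736, 0.001]
ft_force: [-1.5, -0.5, 3.4]
finger_gap: 0.0294
```

Contact: the force turned from −1.9 to +3.4 N, so the eye rests on the arm. Letting go.

>>> {"api": "carry_out", "payload": {"steps": [[[0, 0, 0, 0, 0, 0, -0.28], [0, 0, 0, 0, 0, 0, -0.22], [0, 0, 0, 0, 0, 0, -0.1], [0, 0, 0, 0, 0, 0, 0.05], [0, 0, 0, 0, 0, 0, 0.2], [0, 0, 0, 0, 0, 0, 0.2]]]}}

```text
t: 15.58
eef_pos: [0.6553, 0.1293, 0.2156]
eef_rot: [-0.0, 0.677, 0.736, -0.0]
ft_force: [0.3, 0.1, -0.5]
finger_gap: 0.0512
```

Run:
```python
from h import *
s=arm.state();print(s['t'],s['eef_pos'],s['finger_gap'],s['ft_force'])
im=capture('wrist')[:,:,::-1];cv2.imwrite('pics/w17.png',im)
b=(230,140,430,340)
c=np.clip(255*(im[b[1]:b[3],b[0]:b[2]].astype(float)/160)**.5,0,255).astype(np.uint8)
cv2.imwrite('pics/w17g.png',cv2.resize(c,None,fx=3,fy=3,interpolation=cv2.INTER_CUBIC))
```

```text
15.5833 [0.65533084 0.12929988 0.21562992] 0.05118885652371456 [ 0.33901444  0.05351622 -0.51631173]
```

View pics/w17g.png

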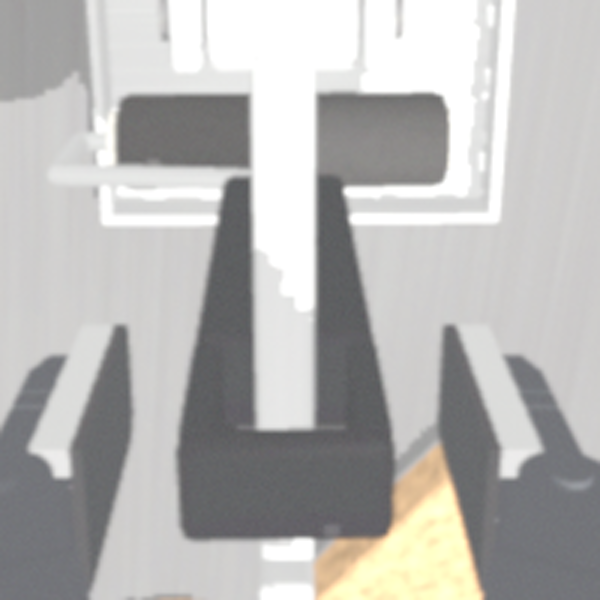

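The roller hangs free on the arm, centred, and both pads are clear. Going straight up.

>>> {"api": "carry_out", "payload": {"steps": [[[0, 0, -0.05, 0, 0, 0, 0.2], [0, 0, -0.15, 0, 0, 0, 0.2], [0, 0, -0.3, 0, 0, 0, 0.2], [0, 0, -0.45, 0, 0, 0, 0.2], [0, 0, -0.6, 0, 0, 0, 0.2], [0, 0, -0.72, 0, 0, 0, 0.2], [0, 0, -0.75, 0, 0, 0, 0.2]]]}}

```text
t: 16.22
eef_pos: [0.6567, 0.1291, 0.3719]
eef_rot: [0.002, 0.677, 0.736, 0.003]
ft_force: [0.9, -0.4, 0.0]
finger_gap: 0.0513
```

Run:
```python
from h import *
s=arm.state();print(s['t'],s['eef_pos'],s['finger_gap'],s['ft_force'])
cv2.imwrite('pics/s18.png',capture('side')[:,:,::-1])
crop('pics/s18.png',(245,70,415,220),4,'pics/s18c.png')
print(rel([.448,.110,.36],Rt(1.658)))
```

```text
16.2167 [0.65671813 0.12912158 0.37186327] 0.05125969576951862 [ 0.87679919 -0.40344488  0.03732858]
(array([-0.0073, -1.0478,  0.0461]), array([ 0.0093, -0.0013, -0.0036]))
```

View pics/s18c.png

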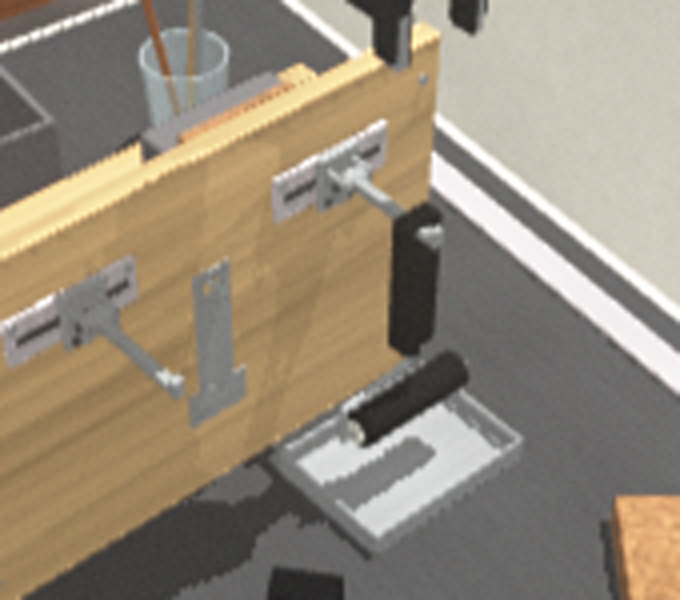

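The roller hangs on the spare hook over the tray (crop (415,280), sleeve (410,397)). Next, the emptied hook.

>>> {"api": "carry_out", "payload": {"steps": [[[0, -0.1, 0, 0, 0, 0, 0.0], [0, -0.28, 0, 0, 0, 0, -0.2], [0, -0.48, 0, 0, 0, 0, -0.4], [0, -0.68, 0.0, 0, 0, 0, -0.4], [-0.01, -0.86, 0.1, 0, 0, 0, -0.4], [-0.02, -0.98, 0.2, 0, 0, 0, -0.4], [-0.02, -1, 0.25, 0, 0, 0, -0.4], [-0.02, -1, 0.25, 0, 0, 0, -0.4], [-0.02, -1, 0.25, 0, 0, 0, -0.4]]]}}

```text
t: 17.02
eef_pos: [0.4559, 0.1084, 0.3151]
eef_rot: [-0.0, 0.676, 0.736, -0.0]
ft_force: [0.3, 0.4, -0.3]
finger_gap: 0.0258
```

Run:
```python
from h import *
s=arm.state();print(s['t'],s['eef_pos'],s['finger_gap'],s['eef_rot'])
P=camera_params('wrist');np.savez('w19.npz',**P);im=capture('wrist')[:,:,::-1];cv2.imwrite('pics/w19.png',im)
b=(220,80,440,300)
cv2.imwrite('pics/w19g.png',cv2.resize(im[b[1]:b[3],b[0]:b[2]],None,fx=2.7,fy=2.7,interpolation=cv2.INTER_CUBIC))
print(rel([.4464,.1055,.28],Rt(1.658)))
```

```text
17.0167 [0.4559043  0.10840178 0.31514592] 0.025755111008732293 [-3.01195233e-04  6.76456924e-01  7.36482070e-01 -3.15423203e-04]
(array([-0.0103, -0.0532,  0.1793]), array([ 0.0005,  0.    , -0.0037]))
```

View pics/w19g.png

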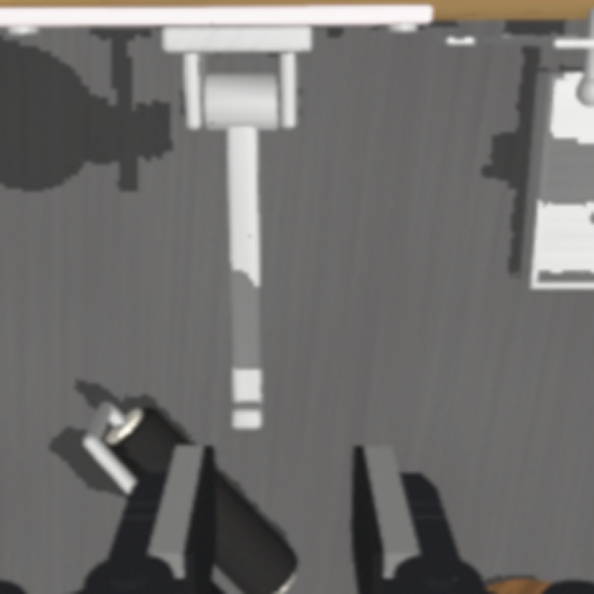

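Run:
```python
from h import *
P=dict(np.load('w19.npz'))
for n,a,b,z in(('nose end',247,429,.25),('nose back',247.5,408,.25),('arm lit',246.5,370,.244),('arm base',242,130,.244),('knuckle',241,100,.247)):
    o,d=ray('',((a+.5)/2.7-.5+220,(b+.5)/2.7-.5+80),P);print(n,(o+(z-o[2])/d[2]*d).round(4))
print((283-247)/2.7)
```

```text
nose end [0.4476 0.0884 0.25  ]
nose back [0.4473 0.0945 0.25  ]
arm lit [0.4462 0.1029 0.244 ]
arm base [0.4405 0.1662 0.244 ]
knuckle [0.4399 0.1736 0.247 ]
13.333333333333332
```

>>> {"api": "carry_out", "payload": {"steps": [[[-0.01, -0.03, 0.05, 0, 0, 0, -0.4], [-0.018, -0.054, 0.12, 0, 0, 0, -0.4], [-0.018, -0.054, 0.17, 0, 0, 0, -0.4], [-0.018, -0.054, 0.18, 0, 0, 0, -0.4], [-0.018, -0.054, 0.18, 0, 0, 0, -0.4]]]}}

```text
t: 17.48
eef_pos: [0.4464, 0.1039, 0.2793]
eef_rot: [0.0, 0.677, 0.736, -0.001]
ft_force: [0.1, 0.4, -0.2]
finger_gap: 0.0257
```

Run:
```python
from h import *
s=arm.state();print(s['t'],s['eef_pos'],s['finger_gap'],s['eef_rot'])
P=camera_params('wrist');np.savez('w20.npz',**P);im=capture('wrist')[:,:,::-1];cv2.imwrite('pics/w20.png',im)
b=(220,120,440,340)
cv2.imwrite('pics/w20g.png',cv2.resize(im[b[1]:b[3],b[0]:b[2]],None,fx=2.7,fy=2.7,interpolation=cv2.INTER_CUBIC))
print(rel([.4463,.1040,.221],Rt(1.655)))
```

```text
17.4833 [0.44639613 0.10391844 0.27931315] 0.025720801268834085 [ 4.41740613e-05  6.76780806e-01  7.36184347e-01 -5.88028666e-04]
(array([ 0.    , -0.0018,  0.2948]), array([ 0.0003,  0.0006, -0.    ]))
```

View pics/w20g.png

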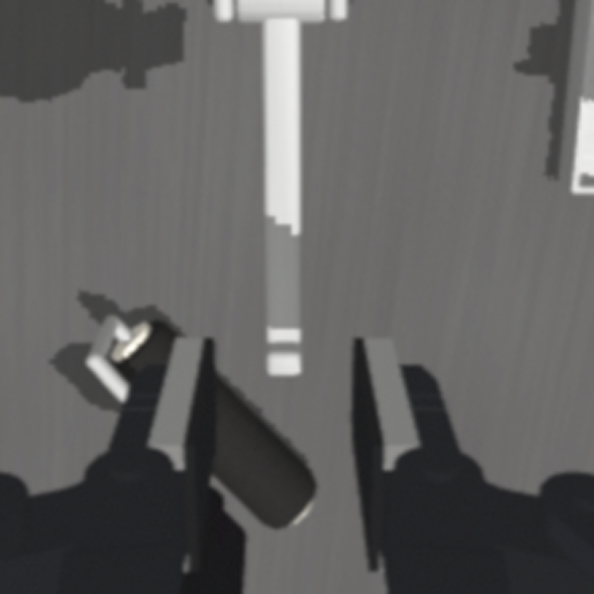

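>>> {"api": "carry_out", "payload": {"steps": [[[0, 0, 0.1, 0, 0, 0, -0.4], [0, 0, 0.2, 0, 0, 0, -0.45], [0, 0, 0.28, 0, 0, 0, -0.55], [0, 0, 0.295, 0, 0, 0, -0.65], [0, 0, 0.295, 0, 0, 0, -0.75], [0, 0, 0.295, 0, 0, 0, -0.85], [0, 0, 0.295, 0, 0, 0, -1], [0, 0, 0.295, 0, 0, 0, -1], [0, 0, 0.295, 0, 0, 0, -1]]], "squeeze": 20}}

```text
t: 18.28
eef_pos: [0.4462, 0.104, 0.2213]
eef_rot: [0.0, 0.677, 0.736, 0.0]
ft_force: [-1.1, -0.3, -1.8]
finger_gap: 0.0078
```

Run:
```python
from h import *
s=arm.state();print(s['t'],s['eef_pos'],s['finger_gap'],s['ft_force'])
im=capture('wrist')[:,:,::-1];cv2.imwrite('pics/w21.png',im)
b=(220,120,440,340)
cv2.imwrite('pics/w21g.png',cv2.resize(im[b[1]:b[3],b[0]:b[2]],None,fx=2.7,fy=2.7,interpolation=cv2.INTER_CUBIC))
```

```text
18.2833 [0.44618393 0.10400111 0.22133768] 0.007772613759107839 [-1.1253546  -0.31166766 -1.84246539]
```

View pics/w21g.png

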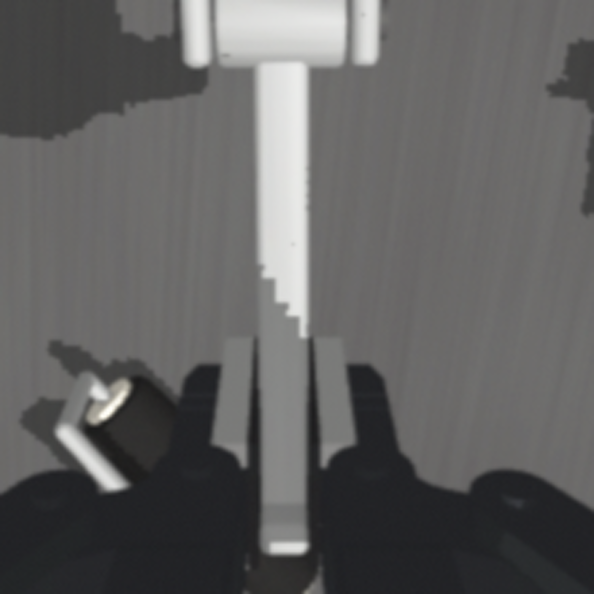

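Arm (col 283) is pinched centrally, side force only ~1 N. Folding it up along the arc.

>>> {"api": "carry_out", "payload": {"steps": [[[0.003, 0, -0.045, 0, 0, 0, -1], [0.012, 0, -0.09, 0, 0, 0, -1], [0.026, 0, -0.133, 0, 0, 0, -1], [0.046, 0, -0.174, 0, 0, 0, -1], [0.071, 0, -0.212, 0, 0, 0, -1], [0.101, 0, -0.246, 0, 0, 0, -1]]]}}

```text
t: 18.83
eef_pos: [0.4442, 0.1236, 0.2707]
eef_rot: [0.0, 0.677, 0.736, -0.0]
ft_force: [1.5, -2.2, -6.8]
finger_gap: 0.0075
```

>>> {"api": "carry_out", "payload": {"steps": [[[0.034, 0, -0.03, 0, 0, 0, -1], [0.072, 0, -0.056, 0, 0, 0, -1], [0.112, 0, -0.076, 0, 0, 0, -1], [0.155, 0, -0.091, 0, 0, 0, -1], [0.2, 0, -0.1, 0, 0, 0, -1], [0.245, 0, -0.104, 0, 0, 0, -1], [0.245, 0, -0.104, 0, 0, 0, -1]]]}}

```text
t: 19.42
eef_pos: [0.4399, 0.1743, 0.292]
eef_rot: [0.0, 0.676, 0.737, 0.0]
ft_force: [-1.3, -3.2, 1.1]
finger_gap: 0.0076
```

Run:
```python
from h import *
s=arm.state();print(s['t'],s['eef_pos'],s['finger_gap'],s['ft_force'])
im=capture('wrist')[:,:,::-1];cv2.imwrite('pics/w22.png',im);cv2.imwrite('pics/s22.png',capture('side')[:,:,::-1])
b=(220,120,440,340)
cv2.imwrite('pics/w22g.png',cv2.resize(im[b[1]:b[3],b[0]:b[2]],None,fx=2.7,fy=2.7,interpolation=cv2.INTER_CUBIC))
crop('pics/s22.png',(205,60,355,200),5,'pics/s22c.png')
```

```text
19.4167 [0.43991111 0.1742625  0.29195074] 0.007606958745931899 [-1.32513515 -3.15080488  1.13632839]
```

View pics/w22g.png

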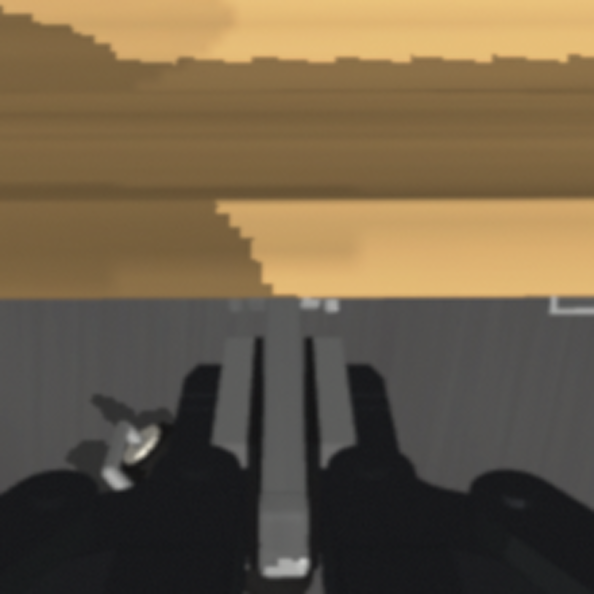

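View pics/s22c.png

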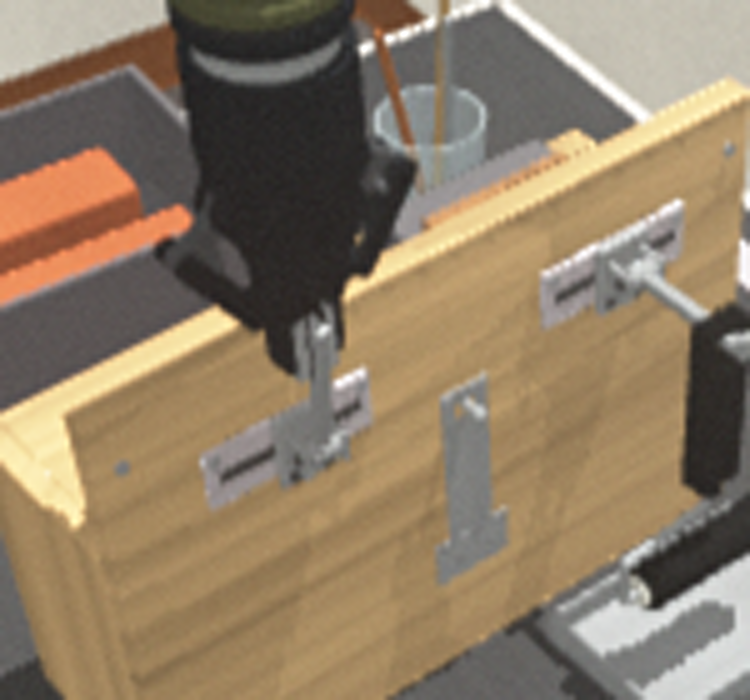

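>>> {"api": "carry_out", "payload": {"steps": [[[0.01, 0, 0, 0, 0, 0, -1], [0.02, 0, 0, 0, 0, 0, -1], [0.02, 0, 0, 0, 0, 0, -1]]]}}

```text
t: 19.77
eef_pos: [0.4399, 0.1757, 0.2919]
eef_rot: [0.0, 0.677, 0.736, -0.0]
ft_force: [-2.8, -5.4, 4.5]
finger_gap: 0.0073
```

>>> {"api": "carry_out", "payload": {"steps": [[[0.008, 0, 0, 0, 0, 0, -1], [0.015, 0, 0, 0, 0, 0, -1], [0.015, 0, 0, 0, 0, 0, -1]]]}}

```text
t: 20.02
eef_pos: [0.4396, 0.1785, 0.2916]
eef_rot: [0.0, 0.677, 0.736, -0.0]
ft_force: [-2.6, -6.0, 3.1]
finger_gap: 0.0073
```

>>> {"api": "carry_out", "payload": {"steps": [[[0.006, 0, 0, 0, 0, 0, -1], [0.012, 0, 0, 0, 0, 0, -1], [0.012, 0, 0, 0, 0, 0, -1]]]}}

```text
t: 20.27
eef_pos: [0.4394, 0.1809, 0.2914]
eef_rot: [0.0, 0.677, 0.736, -0.0]
ft_force: [-1.9, -5.4, 3.7]
finger_gap: 0.0076
```

Still no sharp rise and the pads are near the board, so I'll release and finish with a push from the front using closed fingers.

>>> {"api": "carry_out", "payload": {"steps": [[[0, 0, 0, 0, 0, 0, -0.7], [0, 0, 0, 0, 0, 0, -0.4], [0, 0, 0, 0, 0, 0, -0.4], [0, 0, -0.1, 0, 0, 0, -0.4], [0, 0, -0.25, 0, 0, 0, -0.4], [-0.05, 0, -0.35, 0, 0, 0, -0.6], [-0.2, 0, -0.35, 0, 0, 0, -1], [-0.3, 0, -0.35, 0, 0, 0, -1], [-0.3, 0, -0.35, 0, 0, 0, -1]]]}}

```text
t: 21.02
eef_pos: [0.4456, 0.1183, 0.3618]
eef_rot: [0.001, 0.679, 0.734, 0.001]
ft_force: [1.2, -0.7, 0.3]
finger_gap: 0.0002
```

Run:
```python
from h import *
s=arm.state();print(s['t'],s['eef_pos'],s['finger_gap'],s['ft_force'])
np.savez('w23.npz',**camera_params('wrist'))
im=capture('wrist')[:,:,::-1];cv2.imwrite('pics/w23.png',im);cv2.imwrite('pics/s23.png',capture('side')[:,:,::-1])
b=(220,60,440,300)
cv2.imwrite('pics/w23g.png',cv2.resize(im[b[1]:b[3],b[0]:b[2]],None,fx=2.4,fy=2.4,interpolation=cv2.INTER_CUBIC))
crop('pics/s23.png',(205,60,355,200),5,'pics/s23c.png')
```

```text
21.0167 [0.44561298 0.11826983 0.36183472] 0.00016233464448133265 [ 1.1955909  -0.73615467  0.31382285]
```

View pics/w23g.png

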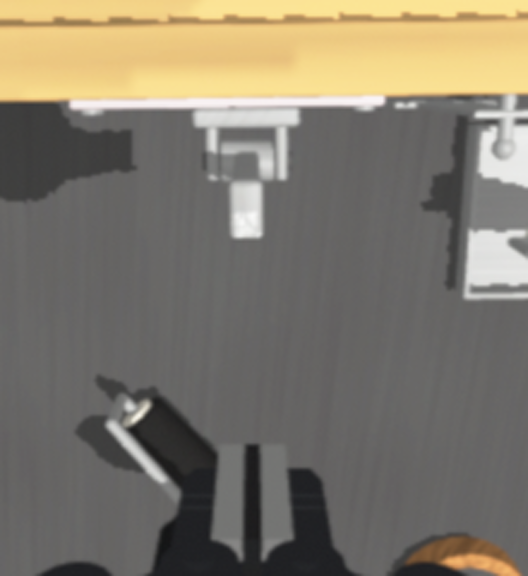

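View pics/s23c.png

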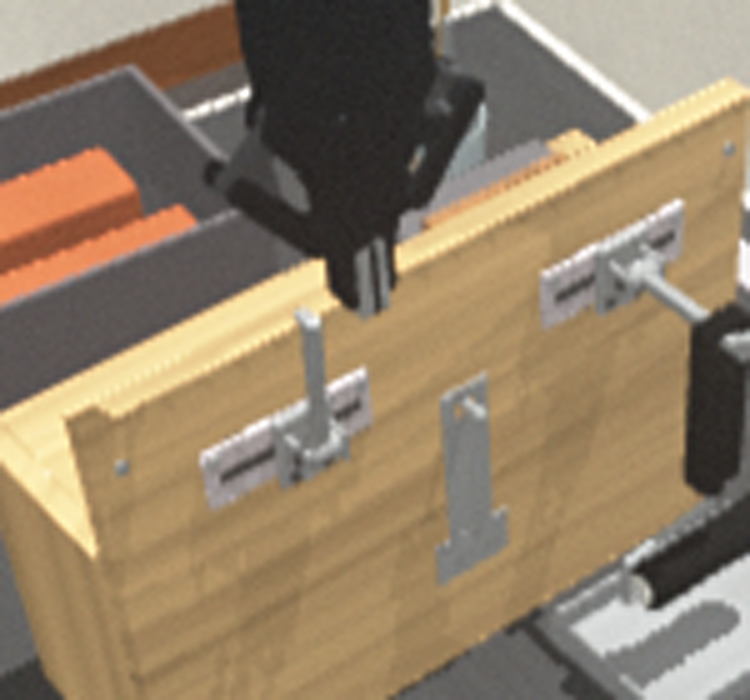

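Run:
```python
from h import *
P=dict(np.load('w23.npz'))
for a,b,z in((247,238,.324),(247,180,.30)):
    o,d=ray('',((a+.5)/2.4-.5+220,(b+.5)/2.4-.5+60),P);print((o+(z-o[2])/d[2]*d).round(4))
print(rel([.4412,.142,.300],Rt(1.655)))
```

```text
[0.4408 0.1629 0.324 ]
[0.4399 0.1736 0.3   ]
(array([ 0.0977, -0.0088,  0.3053]), array([ 0.0012, -0.0024, -0.0012]))
```

>>> {"api": "carry_out", "payload": {"steps": [[[0.03, -0.004, 0.1, 0, 0, 0, -1], [0.06, -0.008, 0.2, 0, 0, 0, -1], [0.08, -0.01, 0.3, 0, 0, 0, -1], [0.09, -0.01, 0.305, 0, 0, 0, -1], [0.105, -0.01, 0.305, 0, 0, 0, -1], [0.12, -0.01, 0.305, 0, 0, 0, -1], [0.12, -0.01, 0.305, 0, 0, 0, -1]]]}}

```text
t: 21.7
eef_pos: [0.4409, 0.1476, 0.3011]
eef_rot: [0.0, 0.676, 0.737, 0.001]
ft_force: [0.3, 0.3, 0.9]
finger_gap: -0.0
```

>>> {"api": "carry_out", "payload": {"steps": [[[0.01, 0, 0, 0, 0, 0, -1], [0.02, 0, 0, 0, 0, 0, -1], [0.03, 0, 0, 0, 0, 0, -1], [0.03, 0, 0, 0, 0, 0, -1]]]}}

```text
t: 22.03
eef_pos: [0.4402, 0.1521, 0.3003]
eef_rot: [0.0, 0.677, 0.736, 0.0]
ft_force: [0.1, 0.5, 0.7]
finger_gap: -0.0002
```

>>> {"api": "carry_out", "payload": {"steps": [[[0.01, 0, 0, 0, 0, 0, -1], [0.02, 0, 0, 0, 0, 0, -1], [0.03, 0, 0, 0, 0, 0, -1], [0.03, 0, 0, 0, 0, 0, -1]]]}}

```text
t: 22.37
eef_pos: [0.4396, 0.1578, 0.3]
eef_rot: [0.001, 0.677, 0.736, -0.0]
ft_force: [0.5, -2.7, 1.9]
finger_gap: -0.0003
```

>>> {"api": "carry_out", "payload": {"steps": [[[0.005, 0, 0, 0, 0, 0, -1], [0.01, 0, 0, 0, 0, 0, -1], [0.01, 0, 0, 0, 0, 0, -1]]]}}

```text
t: 22.62
eef_pos: [0.4396, 0.1581, 0.3]
eef_rot: [0.001, 0.677, 0.736, -0.001]
ft_force: [0.9, -7.1, 4.1]
finger_gap: -0.0001
```

>>> {"api": "carry_out", "payload": {"steps": [[[0.005, 0, 0, 0, 0, 0, -1], [0.01, 0, 0, 0, 0, 0, -1], [0.01, 0, 0, 0, 0, 0, -1]]]}}

```text
t: 22.87
eef_pos: [0.4396, 0.1583, 0.3]
eef_rot: [0.002, 0.678, 0.735, -0.002]
ft_force: [0.2, -10.4, 4.4]
finger_gap: -0.0001
```

Force rises to 10 N with no motion, so it is at the folded stop. Backing off and up, then a last check.

>>> {"api": "carry_out", "payload": {"steps": [[[-0.03, 0, 0, 0, 0, 0, -1], [-0.1, 0, 0, 0, 0, 0, -1], [-0.2, 0, 0, 0, 0, 0, -1], [-0.3, 0, -0.05, 0, 0, 0, -1], [-0.35, 0, -0.2, 0, 0, 0, -1], [-0.38, 0.05, -0.38, 0, 0, 0, -1], [-0.4, 0.2, -0.5, 0, 0, 0, -1], [-0.4, 0.35, -0.55, 0, 0, 0, -1], [-0.4, 0.45, -0.55, 0, 0, 0, -1], [-0.4, 0.45, -0.55, 0, 0, 0, -1]]]}}

```text
t: 23.7
eef_pos: [0.5382, 0.0908, 0.4087]
eef_rot: [0.001, 0.677, 0.736, -0.0]
ft_force: [-1.2, -0.9, -1.0]
finger_gap: 0.0002
```

Run:
```python
from h import *
s=arm.state();print(s['t'],s['eef_pos'],s['finger_gap'],s['ft_force'])
np.savez('w24.npz',**camera_params('wrist'))
cv2.imwrite('pics/w24.png',capture('wrist')[:,:,::-1]);cv2.imwrite('pics/s24.png',capture('side')[:,:,::-1]);cv2.imwrite('pics/t24.png',capture('top')[:,:,::-1])
crop('pics/s24.png',(195,60,395,220),4,'pics/s24c.png')
```

```text
23.7 [0.53817314 0.09076951 0.40868693] 0.00017960764251271459 [-1.16385593 -0.90206405 -0.97972569]
```

View pics/s24c.png

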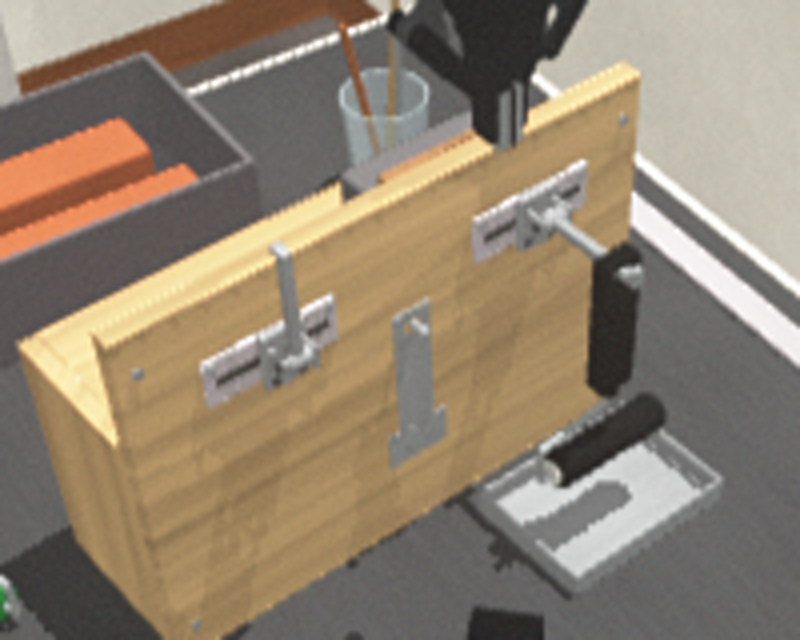

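View pics/w24.png

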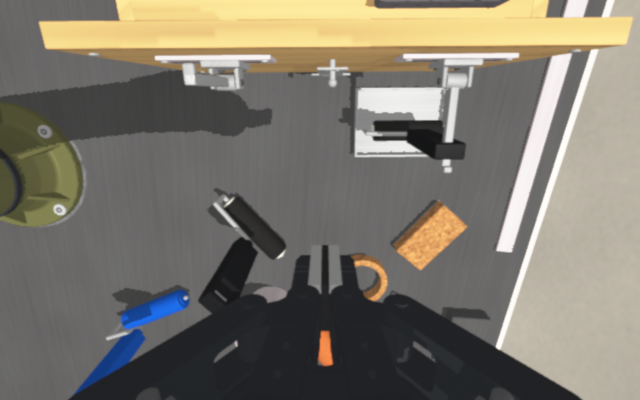

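View pics/t24.png

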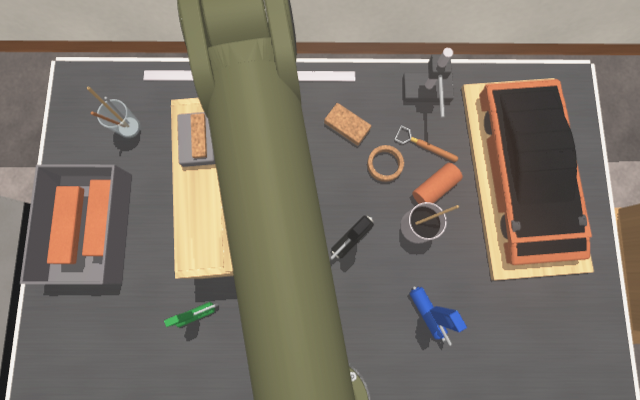

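Run:
```python
import cv2,numpy as np
a=cv2.imread('pics/side0.png')[95:170,240:350];b=cv2.imread('pics/s24.png')[95:170,240:350]
A=[cv2.resize(x[:, :55],None,fx=6,fy=6,interpolation=cv2.INTER_CUBIC) for x in(a,b)]
a=cv2.imread('pics/side0.png')[100:130,308:345];b=cv2.imread('pics/s24.png')[100:130,308:345]
B=[cv2.resize(x,None,fx=9,fy=5,interpolation=cv2.INTER_CUBIC) for x in(a,b)]
cv2.imwrite('pics/c1.png',np.hstack(A));cv2.imwrite('pics/c2.png',np.hstack(B))
```

```text
(no output)
```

View pics/c1.png

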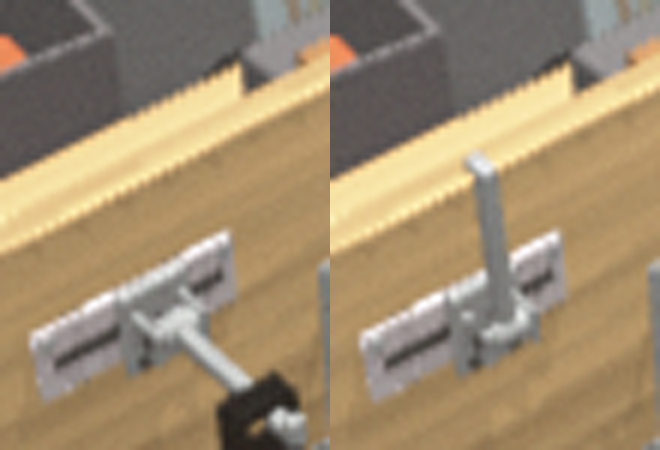

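View pics/c2.png

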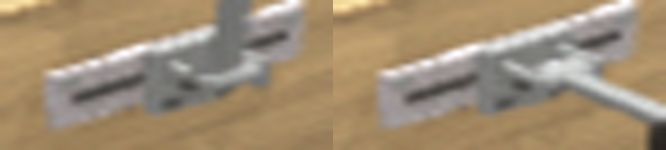

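Both clips sit where they did: the full one's left edge is at 120 then 450−330=120, the spare one's at 145 then 478−333=145. The robot is clear, so I'm handing in.

```bash
python3 -c "
from bench import arm
print(arm.hand_in());print(arm.state()['t'])"
```

```text
the job is handed in; nothing more can be done
None
the job is handed in; nothing more can be done
```

The roller now hangs by its eye on the spare hook above the tray, and the emptied hook is folded back up against the board. I handed the job in at about 24 s; it reports no verdict.

**What I did**
- **Spare hook:** pinched it, swung it down, and carried on until the force rose from 10 to 16 N over 0.6 mm, which I took as its stop.
- **Roller:** lifted it about 10 mm, drew it off its hook and slid it onto the spare arm through the middle of the eye. I lowered it in steps until the weight came off (about +3 N), then let go.
- **Emptied hook:** folded it up by a pinch. That left it about 0.08 rad short, so I finished with a push from the front by the closed fingers, up to 10 N with no further movement.

**Last checks**
- **Roller and hooks:** the side and wrist views show the roller hanging over the tray with its sleeve clear. The folded hook stands upright.
- **Clips:** each clip's edge is in the same place on its strip as in the first pictures.
- **Other things:** the slick and bench items look unmoved. In the top view the arm hid the board front and tray, so those I judged from the side view.
- **Level of the spare hook:** my side-view overlay was about 1 px off, at the base and the nose alike. So that it is fully down rests mainly on the force rise and the wrist view.

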